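# Close the pastry pan and press its lid seam

## Task

Close the pastry pan: lay the white lid flat in the pan's recess and let it go. Then take the stylus and run its tip slowly (about 3 cm a second) along the groove between lid and rim, tip down on the lid's lip all the way, from the round stud along the long side to the corner, round it and on along the short side to the oblong stud. Put the stylus back upright in its wooden stand, with the lid still in place, and leave the other things on the table where they are.

Things in the scene. Friction and masses are not known exactly. Their poses are not given: they have to be found in the camera images.
- pan: steel pastry pan of six tarts, fixed; 162 (x) by 192 (y) mm, rim top 50 mm above its origin (underside centre). Lid recess 134 (x) by 164 (y) mm, 10 mm deep, with a ledge all round at z = 40 mm; rim 14 mm wide. Two dark studs, 6 mm tall, on the rim: a round one (12 mm) on the long -x side, an oblong one (28 by 9 mm) on the short -y side
- lid: loose white inset lid, origin at its underside's centre. Base plate 130 (x) by 160 (y) by 4 mm; raised panel 114 by 144 mm to z = 12 mm leaves a lip 8 mm wide all round; central grip bar 14 (x) by 70 (y) mm, z = 12 to 40 mm. Fits the recess either way round, 2 mm spare each side, underside at pan z = 40 mm; a groove 8 to 12 mm wide, 6 mm deep, is left between panel and rim
- stylus: loose upright stylus, 110 mm long, 60 g; origin at the bottom of its tip, z up along it. Steel tip 6 mm thick to z = 16 mm, shank 10 mm thick to z = 40 mm, collar 26 mm wide at z = 40 to 44 mm, dark wooden handle 16 by 16 mm square (sides along its x and y) z = 44 to 110 mm. Stands in the stand's hole, collar on the stand's top
- stylus_tip (a point): bottom of the stylus tip (same point as the stylus's origin)
- stand: fixed wooden block, 70 by 70 mm, 60 mm tall, origin at the centre of its underside; upright hole 17 mm wide and 46 mm deep in the middle of its top. With the stylus parked, the tip is at the stand's z = 20 mm
- stand_hole0 (a point): centre of the mouth of the stand's hole, 60 mm above the table
- seam_start (a point): point on the floor of the groove (lid in place) beside the round stud, midway across the groove: pan frame (-62, 40, 44) mm
- seam_corner (a point): the groove's corner between the two studs, midway across both arms: pan frame (-62, -77, 44) mm
- seam_end (a point): point on the floor of the groove beside the oblong stud: pan frame (10, -77, 44) mm
- cups_a: stack of white paper cups, 75 mm wide, 120 mm tall; loose bystander, origin at the centre of its underside
- tart: single tart, 48 mm wide, 22 mm tall; loose bystander, origin at the centre of its underside
- spatula: serving spatula lying flat, handle towards its own -x; loose bystander
Things that resemble listed ones, but are neither listed nor needed, are in the scene too. What is shaped like the lid but turquoise is not meant. What is shaped like the stylus but yellow is not meant.

How it is judged:
By the outcome, as a careful person would: the job done as asked, in the order asked, and still so for the second after the job is handed in, with the robot touching nothing.
It also fails if it takes over 72 s, if anything falls off the work surface, if the arm or the gripper's body presses on something with over 40 N, if the wrist force passes 120 N, or if a joint passes its speed limit or range.

## Robot

A 7-joint arm with a two-finger parallel gripper is mounted at the origin on the work surface. World frame = base frame: x ahead of the robot, y to its left, z up, the work surface at z = 0. Lengths are in m, angles in rad, forces in N, time in s.
With the tool pointing down it reaches from about 0.425 to 0.8 m from the base axis. Payload 8.3 kg.
Tool frame: the origin (TCP) lies between the finger pads; the fingertips stand 17 mm ahead of it and the grasp point (between the pads) lies 2 mm behind it; z points along the fingers, y is the line along which they close (so a half turn about z gives the same grasp; the last joint's range is limited). The gripper opens to 85 mm and grips with 20 to 120 N. Pads are 22 mm wide; open, the fingers measure 114 mm over their backs; the gripper's body (76 mm by 85 mm) begins 54 mm behind the grasp point. The pads swing forward as they close: fully open they stand 13 mm farther back than shut.
Start: joints at [1.062, 0.383, 0.016, 1.37, -0.006, 1.388, -0.046], TCP at [0.27, -0.564, 0.248] pointing down, gripper open.
Joint ranges: [-2.95, 2.95], [-0.25, 2.06], [-1.52, 1.56], [0.18, 2.33], [-1.44, 4.58], [0.02, 2.06], [-3.01, 3.01]. Speed limits (rad/s): [2.39, 2.39, 3.01, 3.01, 3.14, 3.14, 3.14].

## Interface

Orientations are given as a unit quaternion [w, x, y, z].
In Python, from bench import env, eyes, job_done gives the robot as it stands.
- The arm moves only by the tool servo_tool, never from a script. Its arguments are lists of equal length, an entry for each row: "linear": the shift along the tool's x, y, z scaled (see below), a list of three; "turn": the turn, a rotation vector about the tool's x, y, z scaled (see below), a list of three; "grip": the finger opening in mm, from 0 to 85.4. A call has 1 to 20 rows; each row shifts and turns the commanded pose from where the row before left it, along the tool's axes as they then stand; what a row does not reach is not made up. The controller multiplies each number of a shift by 800 mm and each number of a turn by 8 degrees. A row lasts 1/10 s, in which the tool goes at most 50 mm and 8.59 degrees, less where a joint would pass 70% of its speed; a pose out of reach is approached as far as the arm can. A call with a number of a shift or a turn outside -1 to 1 is refused whole. A call with a gripper value outside its range is refused whole. The fingers move at their own pace and stop on an object; "grip_force" is the grip in N (left out, the last holds). Time passes only in rows, so rows that do not move let the fingers close. It gives the time, the measured TCP pose, the force, the opening and the grip force at its end, in the units of the state.
- env.observe(): the state, without advancing time (a new reading comes with each control period).
- eyes.grab_frame(name): name is "side" or "top"; returns (picture, depth): 480x640x3 uint8, red, green, blue; 480x640 float32, m along the optical axis (not along the pixel's ray), 0 where there is no reading.
- eyes.camera_info(name): a dict with "fovy" (degrees; the focal length in pixels is half the picture's height over the tangent of half this angle, whatever the lens; pixels are square), "cx", "cy" (the principal point, pixels), "view" (4x4, takes a point from world to camera coordinates). Camera axes: x right, y up, looking along -z (the intrinsics and any distortion apply to the point x, -y, -z); pixel columns grow to the right and rows downward; lengths in m; the calibration is good to about 2 mm. A picture is of the moment at which its call begins. camera_info takes no time and is no camera call.
- job_done(): hands the job in; it is judged then, once.
The state is a dict: "time": time; "qpos": joint angles; "qvel": joint speeds; "effort": joint torques, N m; "eef_pos": TCP position; "eef_rot": TCP orientation; "force": force on the tool from outside, world axes, zero at the start; "wrist_torque": the same for the moment, N m; "opening": finger opening in m; "grip_force": force on a finger pad.
Only numpy, scipy, OpenCV 4.12 (cv2) and the standard library are available. Lean on these libraries where they do the work, as an engineer would, in place of code of your own. Each camera call takes 0.05 s, during which the arm holds its last target. There are 200 camera calls.

## Working session

There is one attempt and no reset: what is moved stays moved. The work goes in short steps, Python scripts to look and compute and a tool call to move; the robot and the scene stay as the last step left them, time stands still between calls to the robot, and variables do not carry over. Pictures are saved under pics/ and viewed, at most 10 in all, crops included, and the job is handed in when it is done.

Besides the shell and the picture viewer there is one more tool, called after ">>>" as name(argument=value, ...), one argument or row to a line, values as JSON. servo_tool: Moves the arm, as the interface text tells. Shifts and turns lie within -1 to 1; 1 stands for 800 mm of shift or 8 degrees of turn. Its arguments: {"type":"object","properties":{"linear":{"type":"array"},"turn":{"type":"array"},"grip":{"type":"array"},"grip_force":{"type":"number"}},"required":["linear","turn","grip"]}

```bash
ls; mkdir -p pics
python3 - <<'E'
from bench import env, eyes
import cv2,numpy as np
s=env.observe(); print(s)
for n in("side","top"):
    p,d=eyes.grab_frame(n); i=eyes.camera_info(n); print(n,i)
    cv2.imwrite(f"pics/{n}0.png",p[:,:,::-1]); np.savez(f"{n}0.npz",p=p,d=d)
E
```

```text
pics
{'time': 0.0, 'qpos': array([ 1.06211094,  0.38424545,  0.01635831,  1.37114622, -0.00628706,
        1.38818815, -0.04649536]), 'qvel': array([ 8.29682353e-04,  8.17333977e-05,  1.49934466e-03, -4.56616169e-04,
        1.15026136e-04,  1.30175436e-03,  1.92952566e-03]), 'effort': array([-1.88090016e-03, -6.27607870e+01,  8.43297243e-01, -3.71823514e+01,
        1.65010302e-02,  1.42440447e-02, -4.41013924e-06]), 'eef_pos': array([ 0.26931732, -0.56348536,  0.24727775]), 'eef_rot': array([-9.40085396e-04,  9.75252207e-01,  2.21093180e-01, -2.34463025e-04]), 'force': array([0.49624473, 0.02480758, 0.33270005]), 'wrist_torque': array([0.04286034, 0.00118345, 0.00045171]), 'grip_force': 0.0, 'opening': 0.085559967505408}
side {'fovy': 54.52267521727344, 'cx': 319.31599170540915, 'cy': 239.54728640845622, 'view': array([[-0.9357047 , -0.35222827, -0.01979805,  0.47879832],
       [ 0.18683279, -0.54236698,  0.81910412, -0.12414945],
       [-0.29924944,  0.76274065,  0.57330312, -1.14230941],
       [ 0.        ,  0.        ,  0.        ,  1.        ]])}
top {'fovy': 43.25852586222905, 'cx': 328.6543843438818, 'cy': 235.8001897217991, 'view': array([[-0.02397973, -0.99964532, -0.01158444,  0.0524627 ],
       [ 0.99318701, -0.02514343,  0.11378649, -0.51010024],
       [-0.11403741, -0.00877694,  0.99343769, -1.56608888],
       [ 0.        ,  0.        ,  0.        ,  1.        ]])}
```

View pics/side0.png

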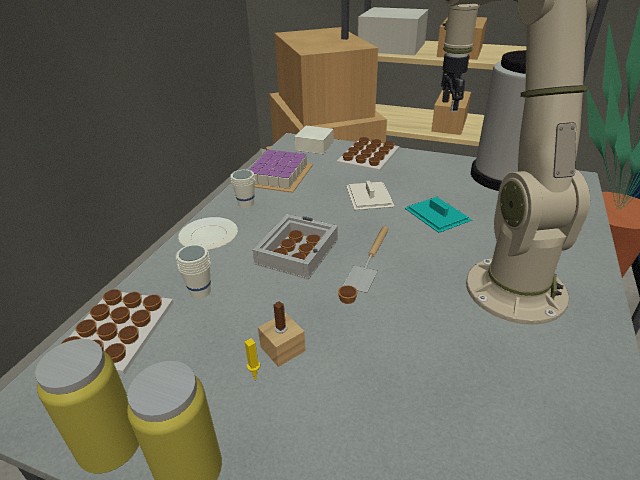

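View pics/top0.png

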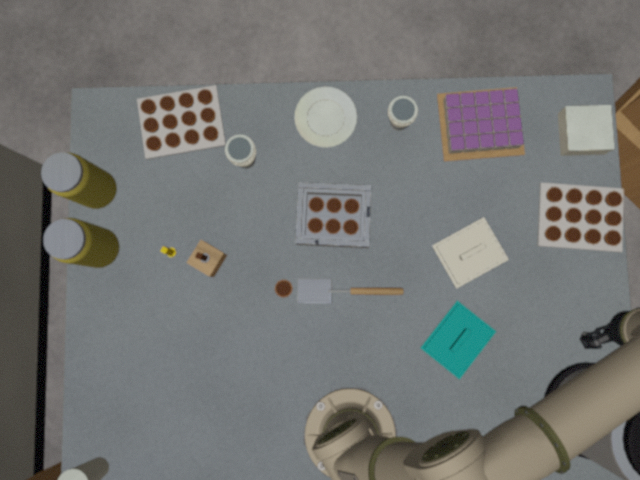

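Top view: the white lid is at (470,252). It could be confused with the turquoise lid (458,340), the white napkin box (588,128) or the plate (326,117). The stylus with the dark handle stands in the block at (203,257); the yellow lookalike is at (168,252). The pan is at (334,214), with the round stud at (317,242) and the oblong stud at (369,211). I choose the white lid and the dark stylus.

```bash
cat > h.py <<'E'
import numpy as np, cv2
from bench import env, eyes
def cam(n):
    i=eyes.camera_info(n); f=240/np.tan(np.radians(i["fovy"]/2)); return f,i["cx"],i["cy"],np.array(i["view"])
def cast(n,uv,z):
    f,cx,cy,V=cam(n); uv=np.atleast_2d(uv).astype(float)
    d=np.c_[(uv[:,0]-cx)/f,-(uv[:,1]-cy)/f,-np.ones(len(uv))]@V[:3,:3]
    o=-V[:3,:3].T@V[:3,3]; return o+d*((z-o[2])/d[:,2])[:,None]
def proj(n,P):
    f,cx,cy,V=cam(n); c=np.atleast_2d(P)@V[:3,:3].T+V[:3,3]
    return np.c_[cx+f*c[:,0]/-c[:,2],cy-f*c[:,1]/-c[:,2]]
def world(n,d):
    f,cx,cy,V=cam(n); v,u=np.mgrid[:480,:640]
    c=np.stack([(u-cx)/f*d,-(v-cy)/f*d,-d],-1); return (c-V[:3,3])@V[:3,:3]
def rect(n,mask,z):
    """largest contour of mask -> min-area rectangle on plane z (mm, deg)"""
    c=max(cv2.findContours(mask.astype(np.uint8),0,1)[0],key=cv2.contourArea)
    c=cv2.convexHull(c)[:,0]; w=cast(n,c,z)[:,:2]*1000
    return cv2.minAreaRect(w.astype(np.float32))
E
python3 - <<'E'
from h import *
T=np.load("top0.npz");p=T["p"];d=T["d"];W=world("top",d)
S=np.load("side0.npz");ps=S["p"]
print("table z",[W[r,c].round(4) for r,c in((180,250),(300,250),(330,540))])
hsv=cv2.cvtColor(p,cv2.COLOR_RGB2HSV)
print("px lid,table,pan rim,stand,handle",[p[r,c] for r,c in((265,460),(320,500),(188,334),(250,212),(257,202))])
def roi(u0,u1,v0,v1):
    m=np.zeros((480,640),bool);m[v0:v1,u0:u1]=1;return m
lid=roi(425,515,210,295)&(p.min(2)>170)
print("lid",rect("top",lid,.004))
z=W[...,2]
pan=roi(285,385,170,260)&(z>.043)&(z<.06)
print("pan depth",rect("top",pan,.05),z[188,320:340].round(3))
st=roi(180,235,235,285)&(z>.05)&(z<.07);print("stand",rect("top",st,.06))
hd=roi(180,235,235,285)&(z>.1);print("handle",rect("top",hd,.13),hd.sum(),np.median(W[hd],0))
lz=lid&(z>.03);print("bar",lz.sum(),np.median(W[lz],0) if lz.any() else 0)
a=p[165:270,280:390];b=p[205:300,425:520];c=p[230:290,150:240]
g=lambda q:cv2.resize(q[:,:,::-1],(400,300) ,interpolation=cv2.INTER_CUBIC)
s=ps[205:285,240:345];
cv2.imwrite("pics/crop.png",np.vstack([np.hstack([g(a),g(b)]),np.hstack([g(c),g(s)])]))
E
```

```text
table z [array([ 0.6737,  0.2509, -0.005 ]), array([0.3482, 0.252 , 0.0081]), array([ 0.2517, -0.5081,  0.003 ])]
px lid,table,pan rim,stand,handle [array([188, 184, 170], dtype=uint8), array([118, 122, 126], dtype=uint8), array([131, 133, 134], dtype=uint8), array([156, 134, 102], dtype=uint8), array([47, 27, 14], dtype=uint8)]
lid ((469.6521911621094, -266.3764953613281), (28.074447631835938, 17.152633666992188), 42.764488220214844)
pan depth ((566.8489990234375, 27.146156311035156), (191.71466064453125, 162.42477416992188), 86.05793762207031) [0.04  0.045 0.049 0.043 0.043 0.049 0.046 0.05  0.047 0.05  0.037 0.053
 0.051 0.047 0.043 0.047 0.05  0.052 0.052 0.05 ]
stand ((459.48016357421875, 360.42230224609375), (72.92237854003906, 69.46454620361328), 57.887996673583984)
handle ((458.7380065917969, 358.1466369628906), (22.79167366027832, 15.5218505859375), 70.26249694824219) 72 [0.45767158 0.35713373 0.12846227]
bar 8 [ 0.44821168 -0.31243009  0.04221195]
```

View pics/crop.png

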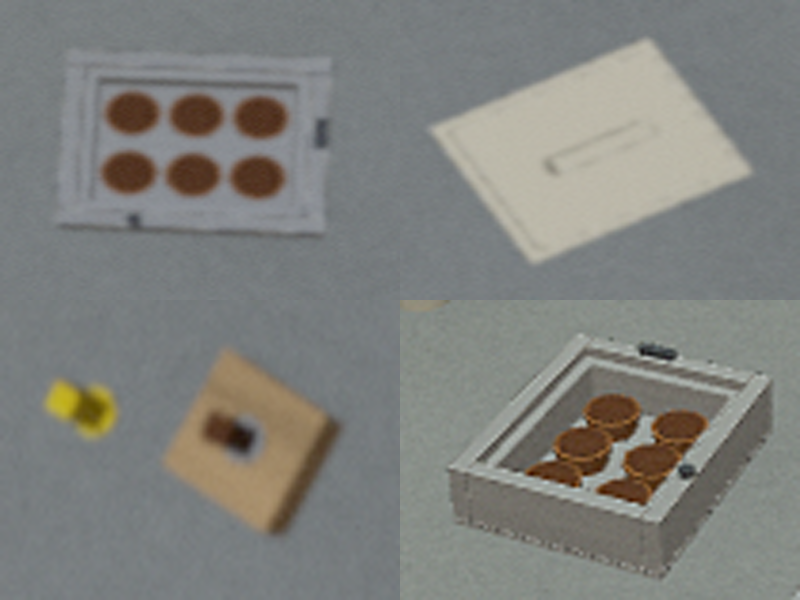

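```bash
cat > meas.py <<'E'
from h import *
def frames(n,k):
    F=[eyes.grab_frame(n) for _ in range(k)]
    D=np.array([f[1] for f in F]);D[D==0]=np.nan
    return np.mean([f[0] for f in F],0),np.nan_to_num(np.nanmedian(D,0))
def roi(u0,u1,v0,v1):
    m=np.zeros((480,640),bool);m[v0:v1,u0:u1]=1;return m
E
python3 - <<'E'
from meas import *
for n in("top","side"):
    p,d=frames(n,6);np.savez(n+"1.npz",p=p,d=d);W=world(n,d);z=W[...,2]
    R={"top":((420,520,208,298),(285,385,170,260),(180,235,235,285)),"side":((335,400,172,215),(245,345,205,285),(250,312,290,370))}[n]
    lid=roi(*R[0])&(p.min(2)>(148 if n=="top" else 160)) ; print(n,"lid",rect(n,lid,.003))
    pan=roi(*R[1])&(z>.042)&(z<.062); print("pan",rect(n,pan,.05))
    st=roi(*R[2])&(z>.052)&(z<.068); print("stand",rect(n,st,.06))
    hd=roi(*R[2])&(z>.115)&(p.max(2)<110); v,u=np.nonzero(hd)
    print("handle",len(u),rect(n,hd,.13))
    blk=roi(*R[1])&(p.max(2)<90)&(abs(z-.052)<.02)
    k,_,s,c=cv2.connectedComponentsWithStats(blk.astype(np.uint8))
    for i in range(1,k):
        if s[i,4]>5: print("stud",s[i,4],c[i],cast(n,c[i],.056)*1000)
    print("lid px",p[180:210:6,365 if n=="side" else 470],"tab",W[320,250]if n=="top" else W[330,400])
E
```

```text
top lid ((460.7999267578125, -335.0347900390625), (131.10946655273438, 160.54397583007812), 27.139545440673828)
pan ((566.8356323242188, 27.151512145996094), (191.68150329589844, 162.54092407226562), 86.01344299316406)
stand ((460.12286376953125, 360.99578857421875), (71.35401153564453, 69.73290252685547), 58.06077575683594)
handle 37 ((459.05633544921875, 359.0766906738281), (15.63652515411377, 14.2119140625), 63.15592575073242)
stud 15 [367.8        211.26666667] [[569.84336989 -63.72856809  56.        ]]
stud 8 [316.5 242.5] [[491.52837736  71.52231783  56.        ]]
lid px [[119.33333333 124.5        127.16666667]
 [118.         124.         126.33333333]
 [117.16666667 121.83333333 124.33333333]
 [116.83333333 121.83333333 124.33333333]
 [116.83333333 121.66666667 124.33333333]] tab [ 0.29558214  0.25397736 -0.00234336]
side lid ((465.8850402832031, -343.874267578125), (128.1556396484375, 177.09632873535156), 26.958009719848633)
pan ((564.7838745117188, 29.554229736328125), (209.22015380859375, 166.4496307373047), 86.02330780029297)
stand ((458.31573486328125, 365.8464660644531), (73.40914916992188, 77.01200103759766), 57.62754821777344)
handle 93 ((455.7942810058594, 370.3353576660156), (17.906208038330078, 34.451812744140625), 25.191177368164062)
stud 26 [307.19230769 218.53846154] [[569.36111041 -58.40349661  56.        ]]
stud 7 [282. 224.] [[625.62047715  -9.09546049  56.        ]]
stud 13 [264.07692308 243.15384615] [[632.15746334  90.99415252  56.        ]]
stud 13 [314.92307692 250.38461538] [[493.56437392  77.13282015  56.        ]]
lid px [[130.83333333 137.5        131.83333333]
 [204.16666667 200.         181.5       ]
 [200.         197.33333333 178.5       ]
 [197.16666667 194.         175.66666667]
 [206.66666667 203.5        186.66666667]] tab [0.23424095 0.22572704 0.00112348]
```

>>> servo_tool(
  linear=[
    [0,0,0],
    [0,0,0],
    [0,0,0],
    [0,0,0],
    [0,0,0],
    [0,0,0],
    [0,0,0],
    [0,0,0],
    [0,0,0],
    [0,0,0],
    [0,0,0],
    [0,0,0],
  ],
  turn=[
    [0,0,-0.954],
    [0,0,-0.954],
    [0,0,-0.954],
    [0,0,-0.954],
    [0,0,-0.954],
    [0,0,-0.954],
    [0,0,-0.954],
    [0,0,-0.954],
    [0,0,-0.954],
    [0,0,-0.954],
    [0,0,-0.954],
    [0,0,-0.954],
  ],
  grip=[50,50,50,50,50,50,50,50,50,50,50,50],
  grip_force=40,
)

```text
time: 1.9
eef_pos: [0.2695, -0.5639, 0.2483]
eef_rot: [-0.0, 0.519, 0.855, 0.0]
force: [-0.3, -1.4, 0.1]
opening: 0.05
grip_force: 0.0
```

```bash
cat > plan.py <<'E'
from h import *
from scipy.spatial.transform import Rotation as R
def go(target=None,beta=None,q=False):
    """print shift (tool axes, /800 mm) and yaw turn (/8 deg) from the measured pose"""
    s=env.observe(); r=R.from_quat(np.roll(s["eef_rot"],-1)); M=r.as_matrix()
    b=np.degrees(np.arctan2(M[1,1],M[0,1]))
    print("t",s["time"],"pos",(s["eef_pos"]*1e3).round(1),"beta",b.round(2),"zaxis",M[:,2].round(4),"F",s["force"].round(1),"open",round(s["opening"]*1e3,1),"gf",round(s["grip_force"],1),"q7",s["qpos"][6].round(2))
    if target is not None:
        d=M.T@(np.array(target)/1e3-s["eef_pos"])*1e3; print("shift mm",d.round(1),"units",(d/800).round(4))
    if beta is not None: print("yaw turn units",(-(beta-b)/8).round(3))
E
python3 -c "
from plan import *
go((460.8,-335,150),27.1)"
```

```text
t 1.9 pos [ 269.5 -563.9  248.3] beta 27.44 zaxis [ 0.  0. -1.] F [-0.3 -1.4  0.1] open 50.0 gf 0.0 q7 1.49
shift mm [115.  275.3  98.3] units [0.1438 0.3441 0.1229]
yaw turn units 0.042
```

>>> servo_tool(
  linear=[
    [0.0205,0.0492,0.0176],
    [0.0205,0.0492,0.0176],
    [0.0205,0.0492,0.0176],
    [0.0205,0.0492,0.0176],
    [0.0205,0.0492,0.0176],
    [0.0205,0.0492,0.0176],
    [0.0205,0.0492,0.0176],
    [0,0,0.05],
    [0,0,0.045],
    [0,0,0],
    [0,0,0],
  ],
  turn=[
    [0,0,0.04],
    [0,0,0],
    [0,0,0],
    [0,0,0],
    [0,0,0],
    [0,0,0],
    [0,0,0],
    [0,0,0],
    [0,0,0],
    [0,0,0],
    [0,0,0],
  ],
  grip=[50,50,50,50,50,50,50,50,50,50,50],
)

```text
time: 3.0
eef_pos: [0.4633, -0.3372, 0.0741]
eef_rot: [-0.001, 0.524, 0.852, 0.0]
force: [0.2, 0.0, -0.4]
opening: 0.0503
grip_force: 0.0
```

```bash
python3 -c "
from plan import *
go((460.8,-335,33),27.1)
p,d=eyes.grab_frame('side');q,_=eyes.grab_frame('top')
g=lambda a:cv2.resize(a[:,:,::-1],(400,400),interpolation=cv2.INTER_CUBIC)
cv2.imwrite('pics/g1.png',np.hstack([g(p[120:220,325:425]),g(q[200:300,420:520])]))
print(proj('side',[[.4608,-.335,.04],[.4608,-.335,.053]]),proj('top',[.4608,-.335,.04]))"
```

```text
t 3.0 pos [ 463.3 -337.2   74.1] beta 26.78 zaxis [-7.e-04  7.e-04 -1.e+00] F [ 0.2  0.  -0.4] open 50.3 gf 0.0 q7 0.9
shift mm [ 3.  -1.2 41.1] units [ 0.0037 -0.0015  0.0514]
yaw turn units -0.04
[[370.06440881 185.23664293]
 [370.23603123 181.67307034]] [[472.99696027 250.95728699]]
```

View pics/g1.png

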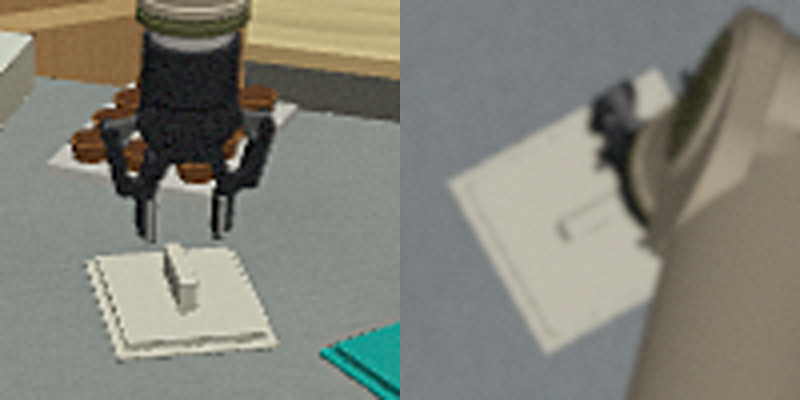

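The side crop shows the bar centred between the open fingers; now descend and grip.

>>> servo_tool(
  linear=[
    [0.0037,-0.0015,0.0128],
    [0,0,0.0128],
    [0,0,0.0128],
    [0,0,0.0128],
    [0,0,0],
    [0,0,0],
    [0,0,0],
    [0,0,0],
    [0,0,0],
    [0,0,0],
    [0,0,0],
  ],
  turn=[
    [0,0,0],
    [0,0,0],
    [0,0,0],
    [0,0,0],
    [0,0,0],
    [0,0,0],
    [0,0,0],
    [0,0,0],
    [0,0,0],
    [0,0,0],
    [0,0,0],
  ],
  grip=[50,50,50,50,50,5,5,5,5,5,5],
  grip_force=50,
)

```text
time: 4.2
eef_pos: [0.4616, -0.3351, 0.0334]
eef_rot: [0.001, 0.524, 0.852, 0.0]
force: [-0.1, 0.6, 4.8]
opening: 0.013
grip_force: 50.3
```

```bash
python3 -c "
from plan import *
go()"
```

```text
t 4.2 pos [ 461.6 -335.1   33.4] beta 26.81 zaxis [ 1.1e-03 -6.0e-04 -1.0e+00] F [-0.1  0.6  4.8] open 13.0 gf 50.3 q7 0.88
```

>>> servo_tool(
  linear=[
    [0,0,-0.02],
    [0,0,-0.04],
    [0,0,-0.05],
    [0,0,-0.035],
    [0,0,0],
    [0,0,0],
    [0,0,0],
    [0,0,0],
    [0,0,0],
    [0,0,0],
  ],
  turn=[
    [0,0,0],
    [0,0,0],
    [0,0,0],
    [0,0,0],
    [0,0,0.77],
    [0,0,0.77],
    [0,0,0.77],
    [0,0,0.77],
    [0,0,0.77],
    [0,0,0],
  ],
  grip=[5,5,5,5,5,5,5,5,5,5],
)

```text
time: 5.2
eef_pos: [0.4606, -0.3347, 0.1482]
eef_rot: [-0.001, 0.732, 0.681, -0.0]
force: [-0.2, 0.3, -1.2]
opening: 0.0127
grip_force: 49.5
```

```bash
python3 -c "
from plan import *
go((566,27.2,130),-4)"
```

```text
t 5.2 pos [ 460.6 -334.7  148.2] beta -4.09 zaxis [-1.2e-03  7.0e-04 -1.0e+00] F [-0.2  0.3 -1.2] open 12.7 gf 49.5 q7 0.42
shift mm [368.4  79.4  18.3] units [0.4606 0.0992 0.0228]
yaw turn units -0.011
```

>>> servo_tool(
  linear=[
    [0.0184,0.004,0.0019],
    [0.0384,0.0083,0.0019],
    [0.0484,0.0104,0.0019],
    [0.0484,0.0104,0.0019],
    [0.0484,0.0104,0.0019],
    [0.0484,0.0104,0.0019],
    [0.0484,0.0104,0.0019],
    [0.0484,0.0104,0.0019],
    [0.0484,0.0104,0.0019],
    [0.0384,0.0083,0.0019],
    [0.0184,0.004,0.0019],
    [0.0086,0.0018,0.0019],
    [0,0,0],
    [0,0,0],
  ],
  turn=[
    [0,0,0],
    [0,0,0],
    [0,0,0],
    [0,0,0],
    [0,0,0],
    [0,0,0],
    [0,0,0],
    [0,0,0],
    [0,0,0],
    [0,0,0],
    [0,0,0],
    [0,0,0],
    [0,0,0],
    [0,0,0],
  ],
  grip=[5,5,5,5,5,5,5,5,5,5,5,5,5,5],
)

```text
time: 6.6
eef_pos: [0.5656, 0.0256, 0.1303]
eef_rot: [0.0, 0.732, 0.681, -0.001]
force: [0.5, -0.6, -2.4]
opening: 0.0129
grip_force: 49.5
```

Run:
```python
from plan import *; from meas import frames,roi
go((566,27.2,130),-4)
p,d=frames('side',4);np.savez('s2.npz',p=p,d=d)
q,e=frames('top',4);np.savez('t2.npz',p=q,d=e)
cv2.imwrite('pics/g2.png',np.hstack([cv2.resize(a[:,:,::-1],(400,400),interpolation=cv2.INTER_CUBIC) for a in(p[170:290,235:355],q[160:270,280:390])]))
```

```text
t 6.6 pos [565.6  25.6 130.3] beta -4.08 zaxis [-6.e-04 -9.e-04 -1.e+00] F [ 0.5 -0.6 -2.4] open 12.9 gf 49.5 q7 -0.32
shift mm [1.6 0.3 0.3] units [0.002  0.0003 0.0004]
yaw turn units -0.01[ WARN:0@6.979] global loadsave.cpp:1063 imwrite_ Unsupported depth image for selected encoder is fallbacked to CV_8U.
```

View pics/g2.png

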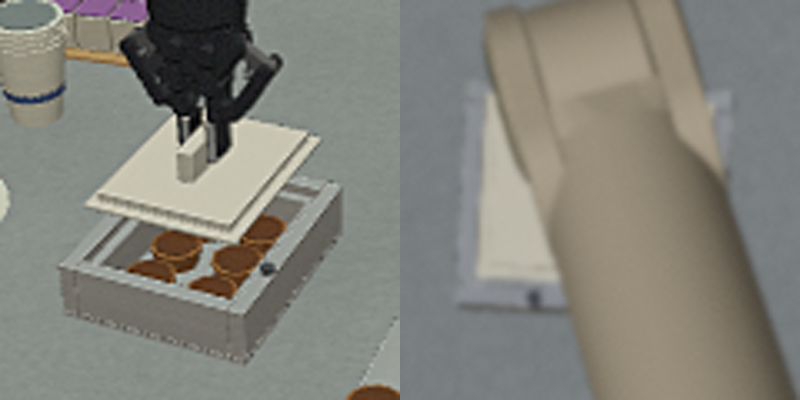

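The side crop shows the lid level above the pan at about (300,225) in the full side frame. In the top crop only the lid's and pan's left and lower edges are clear of the arm. I'll measure the edge offsets with averaged profiles across them.

```bash
cat > edge.py <<'E'
from h import *
from scipy.ndimage import map_coordinates, gaussian_filter1d
def edge(n,img,pose,axis,off,span,z,w=9):
    """edges across a line of the object (axis 0: x=off, 1: y=off) -> [(shift mm along axis, gradient)]"""
    X,Y,yaw=pose; c,s=np.cos(np.radians(yaw)),np.sin(np.radians(yaw))
    t=np.linspace(*span,60); o=np.arange(-w,w+.01,.25)
    O,T=np.meshgrid(o+off,t); a,b=(O,T) if axis==0 else (T,O)
    P=np.c_[(X+c*a-s*b).ravel(),(Y+s*a+c*b).ravel(),np.full(a.size,z)]/1e3
    uv=proj(n,P); g=img.mean(2)
    v=map_coordinates(g,[uv[:,1],uv[:,0]],order=1).reshape(a.shape).mean(0)
    G=np.gradient(gaussian_filter1d(v,4),.25)
    k=[i for i in range(3,len(G)-3) if abs(G[i])==abs(G[i-3:i+4]).max() and abs(G[i])>1]
    return [(round(float(o[i]),2),round(float(G[i]),1)) for i in k]
E
python3 - <<'E'
from edge import *
pan=(566.8,27.2,-4.0)
for n in("top","side"):
    p=np.load(n+"1.npz")["p"]
    for nm,ax,off,sp in(("out-x",0,-81,(-85,20)),("out+x",0,81,(-85,85)),("out-y",1,-96,(-70,-15)),("out+y",1,96,(-70,70)),("in-x",0,-67,(-75,75)),("in+x",0,67,(-75,75)),("in-y",1,-82,(-60,60)),("in+y",1,82,(-60,60))):
        print(n,nm,edge(n,p,pan,ax,off,sp,50))
lid=(565.6,25.6,-4.08); zz=130.3-33.4+4
p=np.load("t2.npz")["p"]
print("lid top +y",edge("top",p,lid,1,80,(-55,0),zz),"-x",edge("top",p,lid,0,-65,(35,75),zz),"pan +y",edge("top",p,pan,1,96,(-70,50),50),"-x",edge("top",p,pan,0,-81,(50,85),50))
p=np.load("s2.npz")["p"]
print("lid side +y",edge("side",p,lid,1,80,(-55,55),zz),edge("side",p,lid,1,80,(-55,55),zz-4),"-x",edge("side",p,lid,0,-65,(-70,70),zz),"+x",edge("side",p,lid,0,65,(10,70),zz))
E
```

```text
top out-x [(-6.0, -3.3), (0.25, 6.8)]
top out+x [(-1.0, -2.9)]
top out-y [(1.0, 3.8)]
top out+y [(-0.5, -3.1)]
top in-x [(2.0, 1.4)]
top in+x [(-7.75, 1.7), (-3.75, -2.5), (1.75, 2.3)]
top in-y [(-5.25, 2.1), (7.25, -1.8)]
top in+y [(-7.5, 2.6), (-2.75, -2.1), (2.25, 1.9)]
side out-x [(-4.5, -1.8), (0.75, 16.9), (6.25, -1.0)]
side out+x [(-0.25, -5.4)]
side out-y [(-4.75, -1.1), (1.0, 5.0)]
side out+y [(-4.0, 1.3), (1.25, -12.0)]
side in-x [(-7.75, -1.4), (-3.5, 1.3), (4.5, -13.8)]
side in+x [(-6.5, -13.5), (0.25, 17.0)]
side in-y [(-4.75, 6.0), (1.5, -10.2)]
side in+y [(-4.75, -2.2), (1.25, 17.5)]
lid top +y [(-1.0, -6.5)] -x [(-1.75, 6.2)] pan +y [(-0.75, -3.2)] -x [(-5.75, -3.8), (0.5, 6.4)]
lid side +y [(-7.25, 7.8), (1.0, -16.6), (7.75, 1.5)] [(-4.0, -16.6), (3.75, 2.2)] -x [(-5.5, -2.2), (-0.75, 22.0), (7.5, -13.8)] +x [(-6.5, 1.7), (-1.0, -11.9)]
```

>>> servo_tool(
  linear=[
    [0.0026,0.0032,0.01],
    [0,0,0.02],
    [0,0,0.015],
    [0,0,0.01],
    [0,0,0],
    [0,0,0],
  ],
  turn=[
    [0,0,0],
    [0,0,0],
    [0,0,0],
    [0,0,0],
    [0,0,0],
    [0,0,0],
  ],
  grip=[5,5,5,5,5,5],
)

```text
time: 7.6
eef_pos: [0.5687, 0.0295, 0.0866]
eef_rot: [-0.0, 0.731, 0.682, 0.0]
force: [0.2, 0.1, -1.4]
opening: 0.0128
grip_force: 49.5
```

Run:
```python
from plan import *; from meas import frames; from edge import *
go((568.3,27.5,86),-4)
s=env.observe(); lid=(*s["eef_pos"][:2]*1e3,-4.0); zz=s["eef_pos"][2]*1e3-33.4+4; pan=(566.8,27.2,-4.0)
t,_=frames('top',4); p,_=frames('side',4)
cv2.imwrite('pics/g3.png',cv2.resize(p[190:290,235:355,::-1],(720,600),interpolation=cv2.INTER_CUBIC).astype(np.uint8))
print("lid top +y",edge("top",t,lid,1,80,(-55,0),zz),"-x",edge("top",t,lid,0,-65,(35,75),zz),"pan +y",edge("top",t,pan,1,96,(-70,50),50),"-x",edge("top",t,pan,0,-81,(50,85),50))
print("lid side +y",edge("side",p,lid,1,80,(-55,55),zz),"-x",edge("side",p,lid,0,-65,(-70,70),zz),"+x",edge("side",p,lid,0,65,(10,70),zz),"pan +y",edge("side",p,pan,1,96,(-70,70),50),"-x",edge("side",p,pan,0,-81,(-85,20),50))
```

```text
t 7.6 pos [568.7  29.5  86.6] beta -3.99 zaxis [-1.e-04  2.e-04 -1.e+00] F [ 0.2  0.1 -1.4] open 12.8 gf 49.5 q7 -0.35
shift mm [-2.  -0.2  0.6] units [-0.0025 -0.0003  0.0007]
yaw turn units 0.002
lid top +y [(-1.5, -6.0)] -x [(-2.0, 7.3)] pan +y [(-0.5, -3.2)] -x [(-6.0, -3.8), (0.5, 6.3)]
lid side +y [(-7.5, 7.4), (1.0, -20.2), (7.75, 10.4)] -x [(-4.75, -11.8), (-0.5, 23.9), (7.5, -12.8)] +x [(-6.0, 1.4), (-0.75, -10.6), (4.25, 1.2), (7.75, -2.6)] pan +y [(-4.0, 1.3), (1.25, -11.9)] -x [(-4.5, -1.9), (0.75, 16.8)]
```

View pics/g3.png

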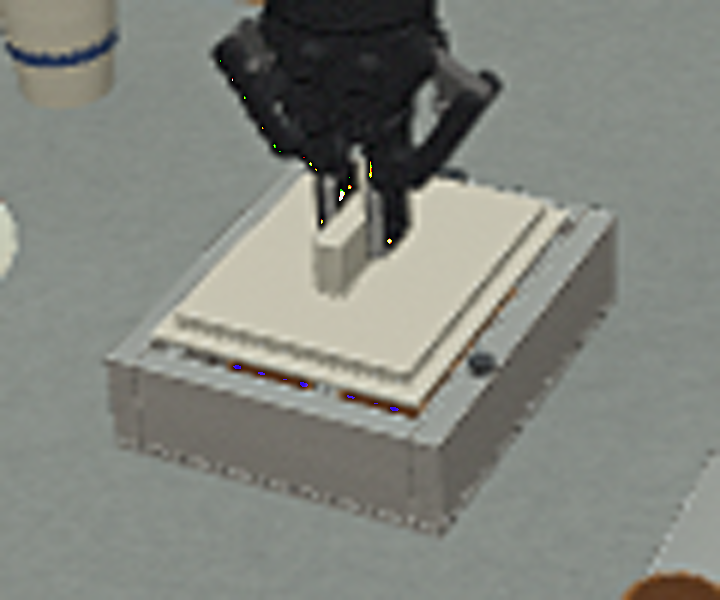

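>>> servo_tool(
  linear=[
    [-0.002,0,0],
    [0,0,0.003],
    [0,0,0.003],
    [0,0,0.003],
    [0,0,0.002],
    [0,0,0],
  ],
  turn=[
    [0,0,0],
    [0,0,0],
    [0,0,0],
    [0,0,0],
    [0,0,0],
    [0,0,0],
  ],
  grip=[5,5,5,5,5,5],
)

```text
time: 8.6
eef_pos: [0.5682, 0.0278, 0.0773]
eef_rot: [-0.0, 0.731, 0.682, -0.0]
force: [0.4, -0.1, -1.9]
opening: 0.013
grip_force: 49.5
```

Run:
```python
from plan import *
go((568.3,27.5,73),-4); eyes.grab_frame("top"); go()
```

```text
t 8.6 pos [568.2  27.8  77.3] beta -3.98 zaxis [-7.e-04  1.e-04 -1.e+00] F [ 0.4 -0.1 -1.9] open 13.0 gf 49.5 q7 -0.35
shift mm [-0.3  0.1  4.3] units [-0.0004  0.0001  0.0054]
yaw turn units 0.002
t 8.65 pos [568.4  27.9  77.6] beta -3.99 zaxis [-4.e-04  2.e-04 -1.e+00] F [-0.3 -0.2 -1.5] open 12.8 gf 49.5 q7 -0.35
```

>>> servo_tool(
  linear=[
    [0,0,0.0015],
    [0,0,0.0015],
    [0,0,0.001],
    [0,0,0.001],
    [0,0,0],
  ],
  turn=[
    [0,0,0],
    [0,0,0],
    [0,0,0],
    [0,0,0],
    [0,0,0],
  ],
  grip=[5,5,5,5,5],
)

```text
time: 9.15
eef_pos: [0.5684, 0.0278, 0.0736]
eef_rot: [-0.0, 0.731, 0.682, -0.0]
force: [-0.1, -0.7, -1.5]
opening: 0.0133
grip_force: 49.5
```

>>> servo_tool(
  linear=[
    [0,0,0.001],
    [0,0,0.0005],
    [0,0,0],
  ],
  turn=[
    [0,0,0],
    [0,0,0],
    [0,0,0],
  ],
  grip=[5,5,5],
)

```text
time: 9.45
eef_pos: [0.5685, 0.0278, 0.0734]
eef_rot: [0.0, 0.731, 0.682, 0.0]
force: [-4.0, -1.3, 6.0]
opening: 0.0127
grip_force: 50.6
```

Contact: it is seated. Open slightly and retreat upward.

>>> servo_tool(
  linear=[
    [0,0,0],
    [0,0,0],
    [0,0,0],
    [0,0,-0.01],
    [0,0,-0.03],
    [0,0,-0.05],
    [0,0,-0.05],
    [0,0,-0.03],
    [0,0,0],
  ],
  turn=[
    [0,0,0],
    [0,0,0],
    [0,0,0],
    [0,0,0],
    [0,0,0],
    [0,0,0],
    [0,0,0],
    [0,0,0],
    [0,0,0],
  ],
  grip=[40,40,40,40,40,40,40,40,40],
)

```text
time: 10.35
eef_pos: [0.5707, 0.0283, 0.2137]
eef_rot: [0.003, 0.731, 0.682, 0.003]
force: [0.3, 0.9, 0.5]
opening: 0.04
grip_force: 0.0
```

Run:
```python
from plan import *
go((459,359,200),58)
```

```text
t 10.35 pos [570.7  28.3 213.7] beta -3.99 zaxis [ 8.e-03  3.e-04 -1.e+00] F [0.3 0.9 0.5] open 40.0 gf 0.0 q7 -0.29
shift mm [ 322.1 -134.5   12.9] units [ 0.4027 -0.1681  0.0161]
yaw turn units -7.748
```

>>> servo_tool(
  linear=[
    [0.0227,-0.0095,0.001],
    [0.0447,-0.0187,0.002],
    [0.0447,-0.0187,0.002],
    [0.0447,-0.0187,0.002],
    [0.0447,-0.0187,0.002],
    [0.0447,-0.0187,0.002],
    [0.0447,-0.0187,0.002],
    [0.0447,-0.0187,0.002],
    [0.0447,-0.0187,0.001],
    [0.022,-0.009,0],
    [0,0,0],
    [0,0,0],
    [0,0,0],
    [0,0,0],
    [0,0,0],
    [0,0,0],
    [0,0,0],
    [0,0,0],
    [0,0,0],
  ],
  turn=[
    [0,0,0],
    [0,0,0],
    [0,0,0],
    [0,0,0],
    [0,0,0],
    [0,0,0],
    [0,0,0],
    [0,0,0],
    [0,0,0],
    [0,0,0],
    [0,0,-0.97],
    [0,0,-0.97],
    [0,0,-0.97],
    [0,0,-0.97],
    [0,0,-0.97],
    [0,0,-0.97],
    [0,0,-0.97],
    [0,0,-0.97],
    [0,0,0],
  ],
  grip=[40,40,40,40,40,40,40,40,40,40,40,40,40,40,40,40,40,40,40],
)

```text
time: 12.25
eef_pos: [0.4566, 0.3579, 0.1953]
eef_rot: [-0.0, 0.274, 0.962, -0.0]
force: [0.0, 0.7, -0.4]
opening: 0.0396
grip_force: 0.0
```

Run:
```python
from plan import *; from meas import frames,roi; from edge import *
go((459,359,130),58)
p,d=frames('side',4);t,dt=frames('top',4);np.savez('t4.npz',p=t,d=dt);np.savez('s4.npz',p=p,d=d)
# lid in recess: panel/lip/rim edges
pan=(566.8,27.2,-4.0)
for n,im in(("top",t),("side",p)):
    print(n,{k:edge(n,im,pan,a,o,s,z) for k,a,o,s,z in(("lid-x",0,-65,(-75,75),44),("lid+x",0,65,(-75,75),44),("lid-y",1,-80,(-60,60),44),("lid+y",1,80,(-60,60),44))})
z=world('side',d)[...,2];zt=world('top',dt)[...,2]
print("panel z side",np.median(z[[int(v) for v in proj('side',[[.54,.03,.052]])[0][::-1]][0]-3:][:6,290:296]).round(4))
# handle seen from side (initial frames): axis at several heights
s1=np.load('side1.npz'); g=s1['p']; m=roi(250,312,290,345)&(g.max(2)<95)
v,u=np.nonzero(m); print("handle side px",u.min(),u.max(),v.min(),v.max(), [(r,round(u[v==r].mean(),1),(v==r).sum()) for r in range(v.min(),v.max()+1,4)])
print("pred", proj('side',[[.459,.359,h] for h in(.13,.1,.064)]).round(1).tolist())
a=cv2.resize(g[290:370,240:320,::-1],(400,400),interpolation=cv2.INTER_CUBIC);b=cv2.resize(p[240:370,225:355,::-1],(400,400),interpolation=cv2.INTER_CUBIC)
cv2.imwrite('pics/g4.png',np.hstack([a,b]).clip(0,255).astype(np.uint8))
```

```text
t 12.25 pos [456.6 357.9 195.3] beta 58.21 zaxis [-1.e-03 -2.e-04 -1.e+00] F [ 0.   0.7 -0.4] open 39.6 gf 0.0 q7 0.05
shift mm [-1.6  2.3 65.3] units [-0.0019  0.0028  0.0816]
yaw turn units 0.026
top {'lid-x': [(0.0, 6.3), (6.5, -1.2)], 'lid+x': [(0.0, -7.6), (6.0, 1.9)], 'lid-y': [(-7.0, 2.1), (0.0, 6.3)], 'lid+y': [(-0.25, -7.5), (5.75, 1.4)]}
side {'lid-x': [(-7.0, -2.1), (2.75, 10.5), (7.75, -6.6)], 'lid+x': [], 'lid-y': [(-7.75, -5.9), (-2.75, 12.8), (5.75, -1.7)], 'lid+y': [(-1.75, 1.5), (5.5, 3.5)]}
panel z side 0.2818
handle side px 273 285 302 330 [(302, np.float64(279.0), np.int64(1)), (306, np.float64(279.0), np.int64(5)), (310, np.float64(278.5), np.int64(10)), (314, np.float64(278.5), np.int64(10)), (318, np.float64(279.5), np.int64(10)), (322, np.float64(280.0), np.int64(9)), (326, np.float64(280.5), np.int64(10)), (330, np.float64(280.0), np.int64(1))]
pred [[279.4, 302.9], [280.5, 313.8], [281.6, 326.4]]
```

View pics/g4.png

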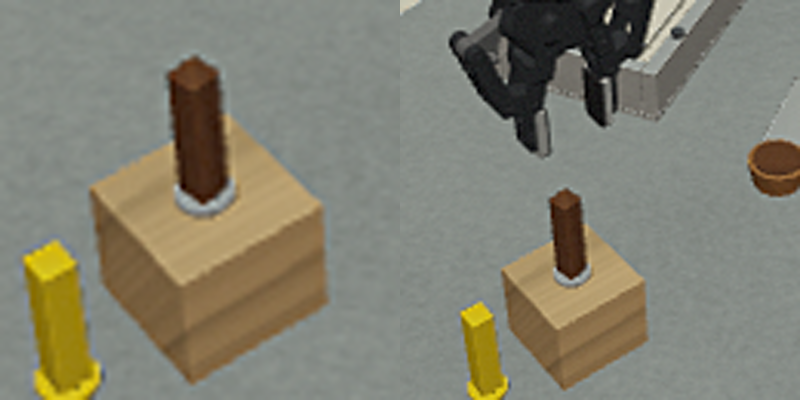

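The right crop shows the open gripper above the dark stylus, with the pan lid seated behind it. In the left crop the handle's near edge lies off-centre at about (205,150). Its yaw therefore differs from the stand's, so I'll measure it.

Run:
```python
from edge import *
p=np.load('side1.npz')['p']; V=cam('side')[3]
r=V[0,:3].copy(); r[2]=0; r/=np.linalg.norm(r)
s=np.arange(-22,22.1,.25); h=np.linspace(72,118,80)
P=(np.array([459,359,0])+s[None,:,None]*r+h[:,None,None]*np.array([0,0,1])).reshape(-1,3)/1e3
uv=proj('side',P)
for ch in(0,1):
    v=map_coordinates(p[...,ch],[uv[:,1],uv[:,0]],order=1).reshape(len(h),-1).mean(0)
    G=np.gradient(gaussian_filter1d(v,2),.25)
    print([(s[i],G[i].round(1)) for i in range(3,len(s)-3) if abs(G[i])==abs(G[i-3:i+4]).max() and abs(G[i])>.6])
    print(v[::4].round(0))
# top face in top view
t=np.load('top1.npz')['p']; u0=proj('top',[[.459,.359,.13]])[0]; print(u0)
a,b=int(u0[0]),int(u0[1]); print(t[b-6:b+8,a-7:a+10,0].round(0).astype(int))
```

```text
[(np.float64(-18.0), np.float64(2.0)), (np.float64(-13.25), np.float64(-32.2)), (np.float64(-9.75), np.float64(2.5)), (np.float64(-4.5), np.float64(3.4)), (np.float64(0.5), np.float64(-2.8)), (np.float64(7.75), np.float64(27.8)), (np.float64(11.25), np.float64(-3.6)), (np.float64(16.75), np.float64(-1.1)), (np.float64(20.25), np.float64(-0.6))]
[144. 145. 146. 148. 150. 151. 152. 148. 128.  94.  67.  58.  60.  62.
  63.  64.  65.  68.  71.  73.  73.  71.  68.  65.  63.  61.  60.  63.
  74.  97. 125. 151. 163. 161. 157. 154. 153. 152. 151. 150. 149. 149.
 148. 147. 147.]
[(np.float64(-18.0), np.float64(1.7)), (np.float64(-13.25), np.float64(-41.8)), (np.float64(-9.75), np.float64(2.8)), (np.float64(-4.75), np.float64(2.3)), (np.float64(2.5), np.float64(-2.2)), (np.float64(7.5), np.float64(30.8)), (np.float64(11.25), np.float64(-2.9))]
[143. 143. 144. 145. 147. 148. 149. 144. 121.  77.  42.  31.  34.  36.
  37.  37.  38.  40.  43.  44.  43.  42.  41.  39.  37.  34.  33.  37.
  51.  77. 109. 136. 149. 147. 144. 143. 143. 143. 143. 143. 143. 143.
 143. 144. 144.]
[199.3131693  255.454134
[... 298 characters left out ...]
160 153 132 108  97 101 110 117 118 120 128 134 136 137 142]
 [156 161 158 142 116  93  86  87  91  88  86  88 104 115 125 130 139]
 [160 161 155 132 104  89  86  85  84  77  65  58  68  84  98 113 132]
 [164 163 154 130 102  88  84  82  80  69  53  44  45  52  67  94 123]
 [164 164 158 138 113  99  90  84  76  62  48  41  39  41  57  91 120]
 [166 166 163 151 136 125 114 101  82  62  47  41  38  42  68 103 124]
 [167 166 165 162 156 152 146 130 110  86  68  56  48  55  85 116 131]
 [166 166 168 167 165 164 161 153 140 124 107  92  79  81 106 128 139]
 [163 165 166 167 166 167 167 164 158 148 135 126 118 115 126 141 150]
 [163 163 165 166 167 167 167 167 164 159 150 148 145 139 141 151 158]]
```

>>> servo_tool(
  linear=[
    [0,0,0],
    [0,0,0],
    [0,0,0],
    [0,0,0],
  ],
  turn=[
    [0,0,-0.9],
    [0,0,-0.91],
    [0,0,-0.91],
    [0,0,0],
  ],
  grip=[40,40,40,40],
)

```text
time: 13.05
eef_pos: [0.4567, 0.3582, 0.1957]
eef_rot: [-0.0, 0.088, 0.996, 0.0]
force: [0.3, -0.4, -0.5]
opening: 0.0401
grip_force: 0.0
```

```bash
python3 -c "
from plan import *
go((460.5,360.5,100),80)"
```

```text
t 13.05 pos [456.7 358.2 195.7] beta 79.93 zaxis [-2.e-04  2.e-04 -1.e+00] F [ 0.3 -0.4 -0.5] open 40.1 gf 0.0 q7 0.4
shift mm [-3.3  2.9 95.7] units [-0.0041  0.0037  0.1197]
yaw turn units -0.009
```

>>> servo_tool(
  linear=[
    [-0.0041,0.0037,0.01],
    [0,0,0.03],
    [0,0,0.04],
    [0,0,0.03],
    [0,0,0.01],
    [0,0,0],
    [0,0,0],
    [0,0,0],
    [0,0,0],
    [0,0,0],
    [0,0,0],
  ],
  turn=[
    [0,0,0],
    [0,0,0],
    [0,0,0],
    [0,0,0],
    [0,0,0],
    [0,0,0],
    [0,0,0],
    [0,0,0],
    [0,0,0],
    [0,0,0],
    [0,0,0],
  ],
  grip=[40,40,40,40,40,40,10,10,10,10,10],
  grip_force=25,
)

```text
time: 14.15
eef_pos: [0.4611, 0.3614, 0.1013]
eef_rot: [0.001, 0.089, 0.996, 0.001]
force: [-0.3, 0.1, 6.0]
opening: 0.0154
grip_force: 27.7
```

>>> servo_tool(
  linear=[
    [0,0,0],
    [0,0,0],
    [0,0,0],
  ],
  turn=[
    [0,0,0],
    [0,0,0],
    [0,0,0],
  ],
  grip=[5,5,5],
  grip_force=90,
)

```text
time: 14.45
eef_pos: [0.4611, 0.3614, 0.1015]
eef_rot: [0.001, 0.089, 0.996, 0.001]
force: [-0.7, -0.0, 7.5]
opening: 0.0151
grip_force: 87.7
```

>>> servo_tool(
  linear=[
    [0,0,-0.01],
    [0,0,-0.03],
    [0,0,-0.04],
    [0,0,-0.04],
    [0,0,-0.02],
    [0,0,0],
    [0,0,0],
  ],
  turn=[
    [0,0,0],
    [0,0,0],
    [0,0,0],
    [0,0,0],
    [0,0,0],
    [0,0,0],
    [0,0,0],
  ],
  grip=[5,5,5,5,5,5,5],
)

```text
time: 15.15
eef_pos: [0.4604, 0.3602, 0.2115]
eef_rot: [0.0, 0.089, 0.996, -0.0]
force: [-0.3, 0.0, -1.2]
opening: 0.0148
grip_force: 89.3
```

Run:
```python
from plan import *; from meas import frames
p,d=frames('side',4);np.savez('s5.npz',p=p,d=d)
go()
s=env.observe();e=s["eef_pos"]
print("pred tip,collar",proj('side',[e-[0,0,.0814],e-[0,0,.0394],e]).round(1).tolist())
u,v=proj('side',e-[0,0,.05])[0].astype(int);print(u,v)
cv2.imwrite('pics/g5.png',cv2.resize(p[v-35:v+35,u-35:u+35,::-1].clip(0,255).astype(np.uint8),(560,560),interpolation=cv2.INTER_CUBIC))
```

```text
t 15.35 pos [460.1 360.  210.5] beta 79.85 zaxis [-0.0018 -0.0012 -1.    ] F [-0.3 -0.1 -1.8] open 14.9 gf 89.3 q7 0.4
pred tip,collar [[278.8, 303.4], [277.3, 287.4], [275.8, 271.7]]
277 291
```

View pics/g5.png

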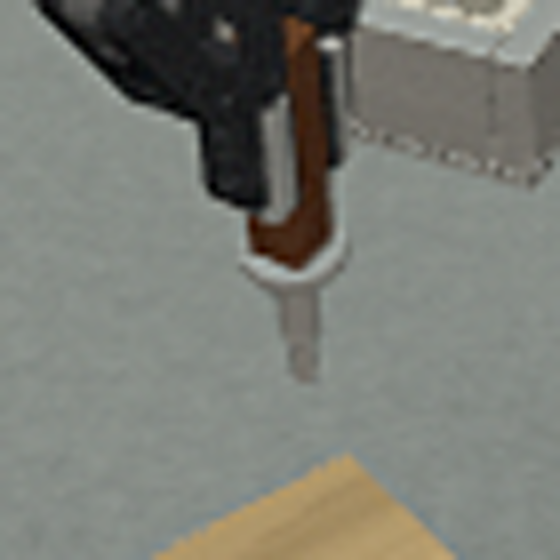

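The crop shows the stylus gripped upright. Its tip is at side pixel (280.4,303.5), against a predicted (278.8,303.4). I'll move it above the seam start and measure the tip against the pan there.

```bash
python3 -c "
from plan import *
go((511,72,170),80)"
```

```text
t 15.35 pos [460.1 360.  210.5] beta 79.85 zaxis [-0.0018 -0.0012 -1.    ] F [-0.3 -0.1 -1.8] open 14.9 gf 89.3 q7 0.4
shift mm [-100.9 -274.4   40.7] units [-0.1261 -0.343   0.0509]
yaw turn units -0.019
```

>>> servo_tool(
  linear=[
    [-0.0061,-0.016,0],
    [-0.015,-0.041,0],
    [-0.015,-0.041,0.005],
    [-0.015,-0.041,0.007],
    [-0.015,-0.041,0.007],
    [-0.015,-0.041,0.007],
    [-0.015,-0.041,0.007],
    [-0.015,-0.041,0.007],
    [-0.01,-0.027,0.007],
    [-0.005,-0.013,0.004],
    [0,0,0],
    [0,0,0],
    [0,0,0],
  ],
  turn=[
    [0,0,0],
    [0,0,0],
    [0,0,0],
    [0,0,0],
    [0,0,0],
    [0,0,0],
    [0,0,0],
    [0,0,0],
    [0,0,0],
    [0,0,0],
    [0,0,0],
    [0,0,0],
    [0,0,0],
  ],
  grip=[5,5,5,5,5,5,5,5,5,5,5,5,5],
)

```text
time: 16.65
eef_pos: [0.5112, 0.0747, 0.1713]
eef_rot: [0.0, 0.087, 0.996, 0.0]
force: [-0.7, 0.2, -0.5]
opening: 0.0146
grip_force: 89.3
```

Run:
```python
from plan import *; from meas import frames
go((511,72,137))
p,d=frames('side',6);np.savez('s6.npz',p=p,d=d)
s=env.observe();e=s["eef_pos"];go()
q=proj('side',[e-[0,0,.0814],e-[0,0,.0394]]);print(q.round(2))
u,v=q[0].astype(int);print(u,v)
cv2.imwrite('pics/g6.png',cv2.resize(p[v-35:v+25,u-30:u+30,::-1].clip(0,255).astype(np.uint8),(600,600),interpolation=cv2.INTER_CUBIC))
```

```text
t 16.65 pos [511.2  74.7 171.3] beta 80.01 zaxis [ 5.e-04  9.e-04 -1.e+00] F [-0.7  0.2 -0.5] open 14.6 gf 89.3 q7 0.98
shift mm [-0.3 -2.8 34.3] units [-0.0003 -0.0035  0.0429]
t 16.95 pos [511.4  73.2 171.1] beta 79.9 zaxis [ 3.e-04  1.e-04 -1.e+00] F [ 0.5 -0.2 -1. ] open 14.6 gf 89.3 q7 0.98
[[308.63 237.51]
 [308.07 223.7 ]]
308 237
```

View pics/g6.png

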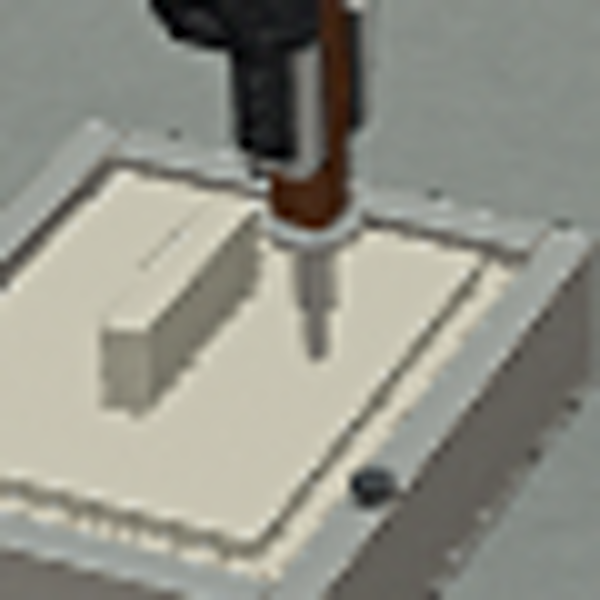

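The crop shows the stylus tip at about (309.2,237.3) in the side frame, over the lid and roughly where predicted. The round stud is at (315,250). I'll lower the tip to just above the groove.

>>> servo_tool(
  linear=[
    [-0.0005,-0.002,0.01],
    [0,0,0.015],
    [0,0,0.015],
    [0,0,0.006],
    [0,0,0],
    [0,0,0],
  ],
  turn=[
    [0,0,0],
    [0,0,0],
    [0,0,0],
    [0,0,0],
    [0,0,0],
    [0,0,0],
  ],
  grip=[5,5,5,5,5,5],
)

```text
time: 17.55
eef_pos: [0.5115, 0.0712, 0.1341]
eef_rot: [-0.0, 0.088, 0.996, 0.0]
force: [-0.1, -0.5, -0.2]
opening: 0.0149
grip_force: 89.3
```

Run:
```python
from plan import *; from meas import frames; from edge import *
p4=np.load('s4.npz')['p']; t4=np.load('t4.npz')['p'];pan=(566.8,27.2,-4.0)
for z,o in((52,-57),(50,-67),(50,-81)): print("x",o,"side",edge("side",p4,pan,0,o,(-70,70) if o!=-81 else (-85,20),z,6),"top",edge("top",t4,pan,0,o,(-70,25),z,6))
for z,o in((52,-72),(50,-82),(50,-96)): print("y",o,"side",edge("side",p4,pan,1,o,(-50,50) if o!=-96 else (-70,-15),z,6),"top",edge("top",t4,pan,1,o,(-50,50) if o!=-96 else (-70,-15),z,6))
p,d=frames('side',6);np.savez('s7.npz',p=p)
P=[env.observe()["eef_pos"]]
for i in range(4): eyes.grab_frame('side');P.append(env.observe()["eef_pos"])
e=np.mean(P,0);print("mean pos",(e*1e3).round(2),np.std(P,0)*1e3);go((510.8,71.8,125.4),80)
V=cam('side')[3];r=V[0,:3].copy();r[2]=0;r/=np.linalg.norm(r);s=np.arange(-15,15.1,.25)
for nm,h in(("collar",(41,44)),("shank",(20,37)),("tip",(4,14))):
    hh=np.linspace(*h,30);Q=(e*1e3-[0,0,81.4]+s[None,:,None]*r+hh[:,None,None]*np.array([0,0,1])).reshape(-1,3)/1e3
    uv=proj('side',Q);v=map_coordinates(p.mean(2),[uv[:,1],uv[:,0]],order=1).reshape(30,-1).mean(0);G=np.gradient(gaussian_filter1d(v,2),.25)
    print(nm,[(s[i],G[i].round(1)) for i in range(3,len(s)-3) if abs(G[i])==abs(G[i-3:i+4]).max() and abs(G[i])>2])
u,v=proj('side',e-[0,0,.0814])[0].astype(int);print(proj('side',e-[0,0,.0814]),u,v)
cv2.imwrite('pics/g7.png',cv2.resize(p[v-30:v+20,u-25:u+25,::-1].clip(0,255).astype(np.uint8),(600,600),interpolation=cv2.INTER_CUBIC))
```

```text
x -57 side [(-3.25, -16.1), (1.25, 15.3), (5.0, -1.7)] top [(-2.5, -1.2), (2.25, 2.0)]
x -67 side [(1.25, 10.6), (5.25, -1.2)] top [(1.5, 5.9)]
x -81 side [(-4.25, -1.7), (0.75, 16.9)] top [(-4.75, -1.9), (0.25, 6.7)]
y -72 side [(-4.75, -6.3), (0.25, 13.8)] top [(-4.75, 1.5), (1.75, 1.2)]
y -82 side [(-4.25, 5.5), (1.25, -11.3), (5.25, 2.5)] top [(2.25, 6.3)]
y -96 side [(1.0, 5.0)] top [(1.0, 3.9)]
mean pos [511.66  71.02 134.39] [0.05184552 0.02574973 0.0796566 ]
t 18.05 pos [511.6  71.  134.3] beta 79.84 zaxis [ 2.e-04  0.e+00 -1.e+00] F [-0.8  0.3 -1.4] open 15.0 gf 89.3 q7 0.96
shift mm [0.9 0.7 8.9] units [0.0011 0.0008 0.0111]
yaw turn units -0.019
collar [(np.float64(-10.75), np.float64(-16.5)), (np.float64(-5.75), np.float64(-17.6)), (np.float64(1.75), np.float64(-4.7)), (np.float64(7.0), np.float64(24.7)), (np.float64(14.0), np.float64(9.3))]
shank [(np.float64(-8.25), np.float64(-3.7)), (np.float64(-3.75), np.float64(-17.9)), (np.float64(6.5), np.float64(17.8)), (np.float64(14.0), np.float64(-5.3))]
tip [(np.float64(-1.75), np.float64(-23.4)), (np.float64(6.0), np.float64(10.9)), (np.float64(11.25), np.float64(8.4))]
[[309.30452963 248.65222492]] 309 248
```

View pics/g7.png

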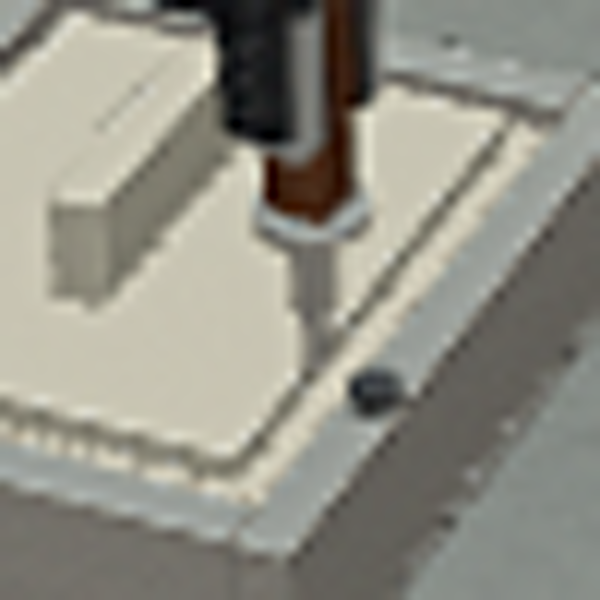

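The crop shows the tip at side pixel (310,248.5) over the groove beside the round stud at (315,250). I'll correct by about 1 mm and descend to contact.

>>> servo_tool(
  linear=[
    [0.0014,0.0009,0.002],
    [0,0,0.003],
    [0,0,0.0025],
    [0,0,0.0015],
    [0,0,0],
  ],
  turn=[
    [0,0,0],
    [0,0,0],
    [0,0,0],
    [0,0,0],
    [0,0,0],
  ],
  grip=[5,5,5,5,5],
)

```text
time: 18.55
eef_pos: [0.5104, 0.0719, 0.1267]
eef_rot: [-0.0, 0.088, 0.996, 0.0]
force: [-0.4, 0.1, -0.6]
opening: 0.0148
grip_force: 89.3
```

>>> servo_tool(
  linear=[
    [0,0,0.001],
    [0,0,0],
  ],
  turn=[
    [0,0,0],
    [0,0,0],
  ],
  grip=[5,5],
)

```text
time: 18.75
eef_pos: [0.5106, 0.0719, 0.1261]
eef_rot: [-0.0, 0.088, 0.996, 0.0]
force: [0.0, -0.2, -0.5]
opening: 0.0151
grip_force: 89.3
```

>>> servo_tool(
  linear=[
    [0,0,0.001],
    [0,0,0],
  ],
  turn=[
    [0,0,0],
    [0,0,0],
  ],
  grip=[5,5],
)

```text
time: 18.95
eef_pos: [0.5106, 0.0719, 0.1254]
eef_rot: [0.0, 0.088, 0.996, 0.0]
force: [-0.4, 0.9, 0.1]
opening: 0.0149
grip_force: 89.3
```

>>> servo_tool(
  linear=[
    [0,0,0.0008],
    [0,0,0],
  ],
  turn=[
    [0,0,0],
    [0,0,0],
  ],
  grip=[5,5],
)

```text
time: 19.15
eef_pos: [0.5107, 0.072, 0.125]
eef_rot: [0.0, 0.088, 0.996, 0.0]
force: [-0.7, 0.4, 1.5]
opening: 0.0145
grip_force: 89.7
```

>>> servo_tool(
  linear=[
    [0,0,0.0006],
    [-0.0002,-0.0019,0],
    [-0.0004,-0.0037,0],
    [-0.0004,-0.0037,0],
    [-0.0004,-0.0037,0],
    [-0.0004,-0.0037,0],
    [-0.0004,-0.0037,0],
    [-0.0004,-0.0037,0],
    [-0.0004,-0.0037,0],
    [-0.0004,-0.0037,0],
  ],
  turn=[
    [0,0,0],
    [0,0,0],
    [0,0,0],
    [0,0,0],
    [0,0,0],
    [0,0,0],
    [0,0,0],
    [0,0,0],
    [0,0,0],
    [0,0,0],
  ],
  grip=[5,5,5,5,5,5,5,5,5,5],
)

```text
time: 20.15
eef_pos: [0.5093, 0.0475, 0.1248]
eef_rot: [0.001, 0.088, 0.996, 0.001]
force: [-0.2, 5.0, 5.5]
opening: 0.0146
grip_force: 90.0
```

```bash
python3 -c "
from plan import *
go((510.7-8.1,72-116.7,124.7),80)"
```

```text
t 20.15 pos [509.3  47.5 124.8] beta 79.89 zaxis [ 0.0015  0.0015 -1.    ] F [-0.2  5.   5.5] open 14.6 gf 90.0 q7 1.0
shift mm [ -9.6 -91.9  -0.1] units [-1.190e-02 -1.149e-01 -1.000e-04]
yaw turn units -0.014
```

>>> servo_tool(
  linear=[
    [-0.0004,-0.0037,0],
    [-0.0004,-0.0037,0],
    [-0.0004,-0.0037,0],
    [-0.0004,-0.0037,0],
    [-0.0004,-0.0037,0],
    [-0.0004,-0.0037,0],
    [-0.0004,-0.0037,0],
    [-0.0004,-0.0037,0],
    [-0.0004,-0.0037,0],
    [-0.0004,-0.0037,0],
    [-0.0004,-0.0037,0],
    [-0.0004,-0.0037,0],
    [-0.0004,-0.0037,0],
    [-0.0004,-0.0037,0],
    [-0.0004,-0.0037,0],
  ],
  turn=[
    [0,0,0],
    [0,0,0],
    [0,0,0],
    [0,0,0],
    [0,0,0],
    [0,0,0],
    [0,0,0],
    [0,0,0],
    [0,0,0],
    [0,0,0],
    [0,0,0],
    [0,0,0],
    [0,0,0],
    [0,0,0],
    [0,0,0],
  ],
  grip=[5,5,5,5,5,5,5,5,5,5,5,5,5,5,5],
)

```text
time: 21.65
eef_pos: [0.5063, 0.003, 0.1248]
eef_rot: [0.001, 0.088, 0.996, 0.001]
force: [0.4, 4.2, 5.6]
opening: 0.0149
grip_force: 90.0
```

```bash
python3 -c "
from plan import *
go((510.7-8.1,72-116.7,124.7),80)"
```

```text
t 21.65 pos [506.3   3.  124.8] beta 79.89 zaxis [ 0.0015  0.0015 -1.    ] F [0.4 4.2 5.6] open 14.9 gf 90.0 q7 1.1
shift mm [ -4.8 -47.6   0. ] units [-0.006  -0.0595  0.    ]
yaw turn units -0.013
```

>>> servo_tool(
  linear=[
    [-0.0004,-0.0037,0],
    [-0.0004,-0.0037,0],
    [-0.0004,-0.0037,0],
    [-0.0004,-0.0037,0],
    [-0.0004,-0.0037,0],
    [-0.0004,-0.0037,0],
    [-0.0004,-0.0037,0],
    [-0.0004,-0.0037,0],
    [-0.0004,-0.0037,0],
    [-0.0004,-0.0037,0],
    [-0.0004,-0.0037,0],
    [-0.0004,-0.0037,0],
    [-0.0004,-0.0037,0],
    [-0.0004,-0.0037,0],
    [-0.0004,-0.0037,0],
    [-0.0002,-0.0015,0],
  ],
  turn=[
    [0,0,0],
    [0,0,0],
    [0,0,0],
    [0,0,0],
    [0,0,0],
    [0,0,0],
    [0,0,0],
    [0,0,0],
    [0,0,0],
    [0,0,0],
    [0,0,0],
    [0,0,0],
    [0,0,0],
    [0,0,0],
    [0,0,0],
    [0,0,0],
  ],
  grip=[5,5,5,5,5,5,5,5,5,5,5,5,5,5,5,5],
)

```text
time: 23.25
eef_pos: [0.5031, -0.0432, 0.1247]
eef_rot: [0.001, 0.088, 0.996, 0.001]
force: [-0.8, 4.4, 6.7]
opening: 0.0149
grip_force: 90.1
```

```bash
python3 -c "
from plan import *
go((510.7-8.1,72-116.7,124.7),80)
go((510.7+63.7,72-121.7,124.7),80)"
```

```text
t 23.25 pos [503.1 -43.2 124.7] beta 79.87 zaxis [ 0.0014  0.001  -1.    ] F [-0.8  4.4  6.7] open 14.9 gf 90.1 q7 1.2
shift mm [ 0.2 -1.6  0. ] units [ 0.0003 -0.002   0.0001]
yaw turn units -0.016
t 23.25 pos [503.1 -43.2 124.7] beta 79.87 zaxis [ 0.0014  0.001  -1.    ] F [-0.8  4.4  6.7] open 14.9 gf 90.1 q7 1.2
shift mm [-71.3   6.1   0.1] units [-0.0892  0.0076  0.0002]
yaw turn units -0.016
```

Run:
```python
from meas import *; from edge import *
p,_=frames('side',3);t,_=frames('top',3);p4=np.load('s4.npz')['p'];t4=np.load('t4.npz')['p'];pan=(566.8,27.2,-4.0)
for a,b in((p4,'before'),(p,'now')): print(b,"panel+y",edge('side',a,pan,1,72,(-40,50),52),"panel-x",edge('side',a,pan,0,-57,(10,60),52),"bar +y",edge('side',a,pan,1,35,(-6,6),80))
for a,b in((t4,'before'),(t,'now')): print(b,"top lid+y",edge('top',a,pan,1,80,(-55,0),44),"lid-x",edge('top',a,pan,0,-65,(30,75),44))
```

```text
before panel+y [] panel-x [(-8.0, 3.6), (-3.25, -16.9), (1.0, 18.0), (7.0, -10.4)] bar +y []
now panel+y [(-6.0, 1.1), (-0.25, -13.4), (7.25, 10.5)] panel-x [(-8.0, 3.3), (-3.75, -17.3), (1.0, 18.4)] bar +y [(0.0, -11.4), (6.75, 3.8)]
before top lid+y [(-0.25, -7.5), (5.75, 1.5)] lid-x [(-0.25, 7.4), (6.75, -1.2)]
now top lid+y [(-1.5, -7.5), (5.0, 1.8)] lid-x [(-0.5, 7.5)]
```

>>> servo_tool(
  linear=[
    [0,-0.0015,0],
    [-0.002,0.0002,0],
    [-0.0037,0.0004,0],
    [-0.0037,0.0004,0],
    [-0.0037,0.0004,0],
    [-0.0037,0.0004,0],
    [-0.0037,0.0004,0],
    [-0.0037,0.0004,0],
    [-0.0037,0.0004,0],
    [-0.0037,0.0004,0],
    [-0.0037,0.0004,0],
    [-0.0037,0.0004,0],
  ],
  turn=[
    [0,0,0],
    [0,0,0],
    [0,0,0],
    [0,0,0],
    [0,0,0],
    [0,0,0],
    [0,0,0],
    [0,0,0],
    [0,0,0],
    [0,0,0],
    [0,0,0],
    [0,0,0],
  ],
  grip=[5,5,5,5,5,5,5,5,5,5,5,5],
)

```text
time: 24.75
eef_pos: [0.5309, -0.0482, 0.1235]
eef_rot: [-0.003, 0.089, 0.996, -0.001]
force: [-8.9, -0.1, 9.8]
opening: 0.015
grip_force: 90.7
```

```bash
python3 -c "
from plan import *
go((510.7+63.7,72-121.7,124.7),80)"
```

```text
t 24.75 pos [530.9 -48.2 123.5] beta 79.8 zaxis [-0.0065 -0.0017 -1.    ] F [-8.9 -0.1  9.8] open 15.0 gf 90.7 q7 1.18
shift mm [-43.1   6.2  -1.5] units [-0.0539  0.0078 -0.0019]
yaw turn units -0.025
```

```bash
cat > sty.py <<'E'
from edge import *
def sty(p,e,tipz,hs=((41,44),(30,38),(20,28),(6,14),(46,56))):
    V=cam('side')[3];r=V[0,:3].copy();r[2]=0;r/=np.linalg.norm(r);s=np.arange(-24,24.1,.25)
    for h in hs:
        hh=np.linspace(*h,30);Q=(np.array([*e[:2]*1e3,tipz])+s[None,:,None]*r+hh[:,None,None]*np.array([0,0,1])).reshape(-1,3)/1e3
        uv=proj('side',Q);v=map_coordinates(p.mean(2),[uv[:,1],uv[:,0]],order=1).reshape(30,-1).mean(0);G=np.gradient(gaussian_filter1d(v,2),.25)
        print(h,[(float(s[i]),float(G[i].round(1))) for i in range(3,len(s)-3) if abs(G[i])==abs(G[i-3:i+4]).max() and abs(G[i])>6])
E
python3 - <<'E'
from plan import *; from meas import *; from sty import *
p,_=frames('side',4);e=env.observe()["eef_pos"];go();print("F",env.observe()["wrist_torque"])
sty(p,e,44);print('ref');sty(np.load('s7.npz')['p'],np.array([.51166,.07102,0]),53)
t,_=frames('top',3);pan=(566.8,27.2,-4.0)
print("lid+y",edge('top',t,pan,1,80,(-55,0),44),"lid-x",edge('top',t,pan,0,-65,(30,75),44),"side bar+y",edge('side',p,pan,1,35,(-6,6),80))
E
```

```text
t 24.95 pos [532.1 -48.3 123.8] beta 79.8 zaxis [-0.0034 -0.0014 -1.    ] F [-4.6  0.2  5.4] open 14.7 gf 90.5 q7 1.18
F [-0.06614651  1.33754234  0.01381042]
(41, 44) [(-3.75, -20.6), (15.25, 18.1)]
(30, 38) []
(20, 28) [(-15.75, 19.7), (3.75, -10.0), (15.25, 7.5)]
(6, 14) [(6.5, -9.7), (14.75, 9.7)]
(46, 56) [(-3.75, -28.1), (15.75, 20.7)]
ref
(41, 44) [(-23.25, 10.4), (-10.75, -16.5), (-5.75, -17.6), (7.0, 24.7), (14.5, 10.4)]
(30, 38) [(-8.75, -10.0), (-3.75, -8.0), (6.75, 9.5), (12.0, 7.4), (19.5, -11.2)]
(20, 28) [(-3.75, -23.3), (6.5, 22.9), (14.0, -16.1), (19.25, 17.3)]
(6, 14) [(-1.75, -23.8), (7.0, 8.7), (11.25, 11.3), (16.5, -6.4), (19.0, -6.9)]
(46, 56) [(-18.25, 12.4), (-8.0, -63.7), (-5.0, 7.7), (12.25, 38.3)]
lid+y [(-1.25, -7.5), (4.75, 1.8)] lid-x [(-0.5, 7.6), (6.5, -1.1)] side bar+y [(0.25, -10.8), (6.75, 2.4)]
```

The numbers show the stylus pivoted about 9° in the pads, with the tip trailing by about 10 mm. I'll tighten the grip and swing the tool about the tip to bring the stylus upright, keeping contact with less load.

>>> servo_tool(
  linear=[
    [0,0,0],
    [0.0026,0,-0.0006],
    [0.0026,0,-0.0006],
    [0.0026,0,-0.0006],
    [0.0026,0,-0.0005],
    [0.0026,0,-0.0005],
    [0.0026,0,-0.0005],
    [0,0,0],
  ],
  turn=[
    [0,0,0],
    [0,-0.1875,0],
    [0,-0.1875,0],
    [0,-0.1875,0],
    [0,-0.1875,0],
    [0,-0.1875,0],
    [0,-0.1875,0],
    [0,0,0],
  ],
  grip=[5,5,5,5,5,5,5,5],
  grip_force=120,
)

```text
time: 25.9
eef_pos: [0.5198, -0.0458, 0.1254]
eef_rot: [0.077, 0.088, 0.993, -0.008]
force: [-0.2, 0.2, -0.8]
opening: 0.0148
grip_force: 116.9
```

Run:
```python
from plan import *; from meas import *; from sty import *
p,_=frames('side',4);e=env.observe()["eef_pos"];go()
sty(p,e,44)
```

```text
t 26.1 pos [521.3 -45.3 125.9] beta 79.82 zaxis [ 0.1532 -0.0276 -0.9878] F [ 0.4  0.1 -0.4] open 14.5 gf 116.9 q7 1.19
(41, 44) [(0.25, -14.3), (6.25, 15.6), (14.5, -6.3)]
(30, 38) []
(20, 28) [(-5.25, -11.4), (6.0, 8.8)]
(6, 14) [(-19.25, -7.5), (-2.5, -9.4), (3.25, 7.2)]
(46, 56) [(-7.25, -34.4), (11.75, 24.3)]
```

>>> servo_tool(
  linear=[
    [-0.0001,-0.0015,0.0011],
    [0,0,0],
  ],
  turn=[
    [0,0,0],
    [0,0,0],
  ],
  grip=[5,5],
)

```text
time: 26.3
eef_pos: [0.5214, -0.0463, 0.125]
eef_rot: [0.078, 0.088, 0.993, -0.007]
force: [-0.4, -0.4, -0.2]
opening: 0.0146
grip_force: 116.9
```

>>> servo_tool(
  linear=[
    [0.0001,-0.0003,0.0006],
    [0,0,0],
  ],
  turn=[
    [0,0,0],
    [0,0,0],
  ],
  grip=[5,5],
)

```text
time: 26.5
eef_pos: [0.5214, -0.0463, 0.1248]
eef_rot: [0.078, 0.088, 0.993, -0.007]
force: [0.5, -0.3, 0.4]
opening: 0.0146
grip_force: 117.0
```

```bash
python3 -c "
from plan import *
go((573.5,-50.2,124.5),80)"
```

```text
t 26.5 pos [521.4 -46.3 124.8] beta 79.85 zaxis [ 0.1542 -0.0274 -0.9877] F [ 0.5 -0.3  0.4] open 14.6 gf 117.0 q7 1.19
shift mm [-51.3   5.3   8.5] units [-0.0641  0.0066  0.0106]
yaw turn units -0.018
```

>>> servo_tool(
  linear=[
    [0,0,0.0004],
    [-0.0018,0.0002,0.0003],
    [-0.0037,0.0004,0.0006],
    [-0.0037,0.0004,0.0006],
    [-0.0037,0.0004,0.0006],
    [-0.0037,0.0004,0.0006],
  ],
  turn=[
    [0,0,0],
    [0,0,0],
    [0,0,0],
    [0,0,0],
    [0,0,0],
    [0,0,0],
  ],
  grip=[5,5,5,5,5,5],
)

```text
time: 27.1
eef_pos: [0.5327, -0.0473, 0.1241]
eef_rot: [0.076, 0.088, 0.993, -0.008]
force: [-13.6, 2.0, 16.0]
opening: 0.0147
grip_force: 119.2
```

Run:
```python
from plan import *; from meas import *; from sty import *
go((573.5,-50.2,124.5),80)
p,_=frames('side',3);e=env.observe()["eef_pos"];go()
sty(p,e,44)
```

```text
t 27.1 pos [532.7 -47.3 124.1] beta 79.85 zaxis [ 0.1492 -0.0287 -0.9884] F [-13.6   2.   16. ] open 14.7 gf 119.2 q7 1.17
shift mm [-40.3   4.3   5.8] units [-0.0503  0.0054  0.0072]
yaw turn units -0.019
t 27.25 pos [533.8 -47.3 124.3] beta 79.85 zaxis [ 0.1516 -0.0282 -0.988 ] F [-5.6  1.2  8.4] open 14.5 gf 118.7 q7 1.17
(41, 44) [(-4.75, -19.2), (11.75, 17.5)]
(30, 38) [(-2.25, -6.2)]
(20, 28) [(-13.75, 19.6), (-2.5, -13.5), (8.75, 9.4)]
(6, 14) [(0.0, -6.4), (8.25, 9.1)]
(46, 56) [(-7.25, -25.5), (14.5, 21.0)]
```

>>> servo_tool(
  linear=[
    [0,0,-0.0006],
    [0.0028,0,-0.0007],
    [0.0028,0,-0.0007],
    [0,0,0],
  ],
  turn=[
    [0,0,0],
    [0,-0.2,0],
    [0,-0.2,0],
    [0,0,0],
  ],
  grip=[5,5,5,5],
)

```text
time: 27.65
eef_pos: [0.5294, -0.0463, 0.1249]
eef_rot: [0.106, 0.088, 0.99, -0.01]
force: [0.1, -0.1, -0.8]
opening: 0.0146
grip_force: 117.1
```

Run:
```python
from plan import *; from meas import *; from sty import *
p,_=frames('side',3);e=env.observe()["eef_pos"];go()
sty(p,e,44)
print("a",R.from_quat(np.roll(env.observe()["eef_rot"],-1)).inv().apply([0,0,-1]))
```

```text
t 27.8 pos [530.3 -46.6 125.2] beta 79.83 zaxis [ 0.2076 -0.0372 -0.9775] F [0.  0.5 0. ] open 14.4 gf 117.1 q7 1.18
(41, 44) [(-10.75, 11.2), (-2.5, -13.9), (6.0, 21.9)]
(30, 38) [(5.75, 6.3)]
(20, 28) [(-16.75, 19.1), (-5.5, -14.7), (5.5, 10.2)]
(6, 14) [(2.5, 11.9)]
(46, 56) [(-7.75, -27.3), (11.5, 27.4)]
a [2.10902551e-01 5.60303448e-06 9.77507092e-01]
```

>>> servo_tool(
  linear=[
    [0.0001,-0.0005,0.0005],
    [0,0,0],
    [0,0,0],
    [0,0,0],
    [0,0,0],
    [0,0,0],
    [0,0,0],
    [0,0,0],
    [0,0,0],
    [0,0,0],
    [0,0,0],
    [0,0,0],
  ],
  turn=[
    [0,0,0],
    [0.211,0,0.9775],
    [0.211,0,0.9775],
    [0.211,0,0.9775],
    [0.211,0,0.9775],
    [0.211,0,0.9775],
    [0.211,0,0.9775],
    [0.211,0,0.9775],
    [0.211,0,0.9775],
    [0.211,0,0.9775],
    [0.105,0,0.4888],
    [0,0,0],
  ],
  grip=[5,5,5,5,5,5,5,5,5,5,5,5],
)

```text
time: 29.0
eef_pos: [0.5321, -0.0441, 0.1251]
eef_rot: [0.078, 0.679, 0.726, -0.07]
force: [3.4, 6.3, 0.7]
opening: 0.0145
grip_force: 117.7
```

Run:
```python
from plan import *; from meas import *; from sty import *
p,_=frames('side',3);e=env.observe()["eef_pos"];go((573.5,-50.2,124.6))
M=R.from_quat(np.roll(env.observe()["eef_rot"],-1)).as_matrix()
print("step",M.T@[2.993,-.209,0]/800,"up1mm",M.T@[0,0,1]/800,"q",env.observe()["qpos"].round(2))
sty(p,e,44)
```

```text
t 29.15 pos [532.  -44.1 125.2] beta 3.99 zaxis [ 0.0182 -0.2071 -0.9782] F [3.7 5.9 0.4] open 14.3 gf 117.6 q7 -0.31
shift mm [-8.6 41.   2.6] units [-0.0108  0.0512  0.0032]
step [-0.00050687  0.00371393  0.00012235] up1mm [-2.59786791e-04  4.82400192e-06 -1.22269684e-03] q [ 0.37  0.33 -0.57  1.79  0.43  1.12 -0.31]
(41, 44) [(-11.0, 8.7), (-8.0, -22.0), (8.25, 22.2), (11.5, -6.7), (14.0, -7.1)]
(30, 38) [(-3.0, -7.7), (8.25, 8.8)]
(20, 28) [(-22.75, -6.8), (-14.25, 16.9), (-3.0, -18.7), (8.0, 7.0)]
(6, 14) [(-8.75, -6.3), (-0.5, -10.5), (5.25, 9.4)]
(46, 56) [(-8.0, -41.6), (11.25, 21.6)]
```

>>> servo_tool(
  linear=[
    [0.0026,0.0002,-0.0006],
    [0.0025,0.0002,-0.0005],
    [0,0,0],
  ],
  turn=[
    [0,0,0],
    [0,0,0],
    [0,0,0],
  ],
  grip=[5,5,5],
)

```text
time: 29.45
eef_pos: [0.5302, -0.0426, 0.1247]
eef_rot: [0.078, 0.679, 0.726, -0.072]
force: [0.4, 0.2, 1.0]
opening: 0.0146
grip_force: 117.5
```

Run:
```python
from plan import *; from meas import *; from sty import *
p,_=frames('side',3);e=env.observe()["eef_pos"];go()
sty(p,e,44)
```

```text
t 29.6 pos [530.  -42.8 124.7] beta 3.83 zaxis [ 0.0143 -0.2105 -0.9775] F [1.5 1.7 0.6] open 14.5 gf 117.5 q7 -0.32
(41, 44) [(-12.5, -6.1), (-9.75, 6.5), (-6.5, -20.7), (-1.5, -7.7), (7.25, 23.5), (12.5, -13.5)]
(30, 38) []
(20, 28) [(-23.25, -6.9), (-18.0, 13.6), (-15.5, 13.8), (-3.75, -9.2), (9.5, 9.3)]
(6, 14) [(-10.25, -7.4), (-1.75, -9.5)]
(46, 56) [(-8.5, -19.7), (10.0, 27.4)]
```

>>> servo_tool(
  linear=[
    [-0.0002,0.0018,0.0003],
    [-0.0005,0.0037,0.0001],
    [-0.0005,0.0037,0.0001],
    [-0.0005,0.0037,0.0001],
    [-0.0005,0.0037,0.0001],
  ],
  turn=[
    [0,0,0],
    [0,0,0],
    [0,0,0],
    [0,0,0],
    [0,0,0],
  ],
  grip=[5,5,5,5,5],
)

```text
time: 30.1
eef_pos: [0.5427, -0.0437, 0.1244]
eef_rot: [0.077, 0.679, 0.726, -0.073]
force: [-5.3, 1.3, 4.9]
opening: 0.0142
grip_force: 118.1
```

Run:
```python
from plan import *; from meas import *; from sty import *
go()
```

```text
t 30.1 pos [542.7 -43.7 124.4] beta 3.82 zaxis [ 0.0122 -0.211  -0.9774] F [-5.3  1.3  4.9] open 14.2 gf 118.1 q7 -0.32
```

>>> servo_tool(
  linear=[
    [-0.0005,0.0037,0],
    [-0.0005,0.0037,0.0001],
    [-0.0005,0.0037,0],
    [-0.0005,0.0037,0.0001],
    [-0.0005,0.0037,0.0001],
  ],
  turn=[
    [0,0,0],
    [0,0,0],
    [0,0,0],
    [0,0,0],
    [0,0,0],
  ],
  grip=[5,5,5,5,5],
)

```text
time: 30.6
eef_pos: [0.5589, -0.0448, 0.1248]
eef_rot: [0.078, 0.679, 0.726, -0.072]
force: [-0.5, 1.1, -0.6]
opening: 0.0146
grip_force: 117.6
```

Run:
```python
from plan import *
go((573.5,-46,124.6))
```

```text
t 30.6 pos [558.9 -44.8 124.8] beta 3.84 zaxis [ 0.0151 -0.2105 -0.9775] F [-0.5  1.1 -0.6] open 14.6 gf 117.6 q7 -0.32
shift mm [-2.1 14.5  0.6] units [-0.0026  0.0181  0.0008]
```

>>> servo_tool(
  linear=[
    [0.0005,-0.0037,-0.0001],
    [0.0005,-0.0037,-0.0001],
    [0.0005,-0.0037,-0.0001],
    [0.0001,0,0.0006],
    [0,0,0],
  ],
  turn=[
    [0,0,0],
    [0,0,0],
    [0,0,0],
    [0,0,0],
    [0,0,0],
  ],
  grip=[5,5,5,5,5],
)

```text
time: 31.1
eef_pos: [0.549, -0.044, 0.1244]
eef_rot: [0.078, 0.679, 0.726, -0.073]
force: [-2.8, 0.6, 3.0]
opening: 0.0144
grip_force: 118.0
```

Run:
```python
from plan import *
go((574,-46,124.6))
```

```text
t 31.1 pos [549.  -44.  124.4] beta 3.84 zaxis [ 0.014  -0.2108 -0.9774] F [-2.8  0.6  3. ] open 14.4 gf 118.0 q7 -0.32
shift mm [-3.6 24.8  0.6] units [-0.0046  0.0311  0.0008]
```

>>> servo_tool(
  linear=[
    [-0.0005,0.0037,0.00012],
    [-0.0005,0.0037,0.00012],
    [-0.0005,0.0037,0.00012],
    [-0.0005,0.0037,0.00012],
  ],
  turn=[
    [0,0,0],
    [0,0,0],
    [0,0,0],
    [0,0,0],
  ],
  grip=[5,5,5,5],
)

```text
time: 31.5
eef_pos: [0.5604, -0.0449, 0.1242]
eef_rot: [0.077, 0.679, 0.726, -0.073]
force: [-8.8, 1.5, 8.8]
opening: 0.0147
grip_force: 118.6
```

Run:
```python
from plan import *
go((574,-46,124.6))
```

```text
t 31.5 pos [560.4 -44.9 124.2] beta 3.83 zaxis [ 0.0117 -0.2111 -0.9774] F [-8.8  1.5  8.8] open 14.7 gf 118.6 q7 -0.32
shift mm [-2.1 13.5  0. ] units [-0.0026  0.0169  0.    ]
```

>>> servo_tool(
  linear=[
    [-0.0005,0.0037,-0.0001],
    [-0.0005,0.0037,0.0001],
    [-0.0005,0.0037,0.0001],
    [-0.0005,0.0037,0.0001],
  ],
  turn=[
    [0,0,0],
    [0,0,0],
    [0,0,0],
    [0,0,0],
  ],
  grip=[5,5,5,5],
)

```text
time: 31.9
eef_pos: [0.5727, -0.0457, 0.1243]
eef_rot: [0.077, 0.679, 0.726, -0.073]
force: [-6.1, -0.1, 5.8]
opening: 0.0148
grip_force: 118.5
```

Run:
```python
from plan import *; from meas import *; from sty import *
go((574,-46,124.6))
p,_=frames('side',3);e=env.observe()["eef_pos"];go()
sty(p,e,44)
```

```text
t 31.9 pos [572.7 -45.7 124.3] beta 3.83 zaxis [ 0.0126 -0.2109 -0.9774] F [-6.1 -0.1  5.8] open 14.8 gf 118.5 q7 -0.32
shift mm [-0.4  1.3 -0.2] units [-0.0006  0.0016 -0.0002]
t 32.05 pos [573.9 -45.7 124.5] beta 3.85 zaxis [ 0.0155 -0.2104 -0.9775] F [ 0.  -0.5  1.9] open 14.7 gf 117.8 q7 -0.32
(41, 44) [(-5.75, -24.4), (8.0, 24.4), (13.75, -9.5)]
(30, 38) []
(20, 28) [(-4.0, -15.5), (-1.0, 7.5)]
(6, 14) [(-21.5, -6.7), (-4.5, -6.2), (15.25, -8.0), (21.25, 12.6)]
(46, 56) [(-8.0, -22.6), (11.25, 26.2)]
```

>>> servo_tool(
  linear=[
    [-0.0003,0.0022,0.0001],
    [0,0,0],
    [-0.0026,0,-0.0122],
    [-0.0052,0,-0.0244],
    [-0.0078,0,-0.0366],
    [-0.0104,0,-0.0488],
    [0,0,0],
  ],
  turn=[
    [0,0,0],
    [0,0,0],
    [0,0,0],
    [0,0,0],
    [0,0,0],
    [0,0,0],
    [0,0,0],
  ],
  grip=[5,5,5,5,5,5,5],
)

```text
time: 32.75
eef_pos: [0.5778, -0.0449, 0.2307]
eef_rot: [0.081, 0.679, 0.726, -0.069]
force: [0.2, -1.2, -0.8]
opening: 0.0145
grip_force: 117.6
```

Run:
```python
from plan import *
go((461,361,225))
M=R.from_quat(np.roll(env.observe()["eef_rot"],-1)).inv()
print("down axis in tool",M.apply([0,0,-1]))
```

```text
t 32.75 pos [577.8 -44.9 230.7] beta 3.87 zaxis [ 0.0244 -0.2104 -0.9773] F [ 0.2 -1.2 -0.8] open 14.5 gf 117.6 q7 -0.23
shift mm [404.5 -89.2 -82.7] units [ 0.5056 -0.1115 -0.1034]
down axis in tool [ 0.21152642 -0.01041717  0.97731676]
```

>>> servo_tool(
  linear=[
    [0.0209,-0.0046,-0.0043],
    [0.0421,-0.0093,-0.0086],
    [0.0421,-0.0093,-0.0086],
    [0.0421,-0.0093,-0.0086],
    [0.0421,-0.0093,-0.0086],
    [0.0421,-0.0093,-0.0086],
    [0.0421,-0.0093,-0.0086],
    [0.0421,-0.0093,-0.0086],
    [0.0421,-0.0093,-0.0086],
    [0.0421,-0.0093,-0.0086],
    [0.0421,-0.0093,-0.0086],
    [0.0421,-0.0093,-0.0086],
    [0.0216,-0.0046,-0.0045],
    [0,0,0],
    [0,0,0],
  ],
  turn=[
    [0,0,0],
    [0,0,0],
    [0,0,0],
    [0,0,0],
    [0,0,0],
    [0,0,0],
    [0,0,0],
    [0,0,0],
    [0,0,0],
    [0,0,0],
    [0,0,0],
    [0,0,0],
    [0,0,0],
    [0,0,0],
    [0,0,0],
  ],
  grip=[5,5,5,5,5,5,5,5,5,5,5,5,5,5,5],
)

```text
time: 34.25
eef_pos: [0.4573, 0.3608, 0.2188]
eef_rot: [0.078, 0.678, 0.727, -0.073]
force: [0.3, -0.2, -0.8]
opening: 0.015
grip_force: 117.5
```

>>> servo_tool(
  linear=[
    [0,0,0],
    [0,0,0],
    [0,0,0],
    [0,0,0],
    [0,0,0],
    [0,0,0],
    [0,0,0],
    [0,0,0],
    [0,0,0],
    [0,0,0],
    [0,0,0],
  ],
  turn=[
    [-0.21,0,-0.977],
    [-0.21,0,-0.977],
    [-0.21,0,-0.977],
    [-0.21,0,-0.977],
    [-0.21,0,-0.977],
    [-0.21,0,-0.977],
    [-0.21,0,-0.977],
    [-0.21,0,-0.977],
    [-0.21,0,-0.977],
    [-0.1,0,-0.49],
    [0,0,0],
  ],
  grip=[5,5,5,5,5,5,5,5,5,5,5],
)

```text
time: 35.35
eef_pos: [0.459, 0.3583, 0.2194]
eef_rot: [0.106, 0.089, 0.99, -0.011]
force: [-0.3, -0.6, -1.0]
opening: 0.0147
grip_force: 117.5
```

Run:
```python
from plan import *; from meas import *; from sty import *
p,_=frames('side',4);np.savez('s8.npz',p=p);e=env.observe()["eef_pos"];go((461,361,225),80)
sty(p,e,e[2]*1e3-81.4);print('ref grip');sty(np.load('s5.npz')['p'],np.array([.4601,.3600,.2105]),210.5-81.4)
pan=(566.8,27.2,-4.0);t,_=frames('top',3)
print({k:edge('top',t,pan,a,o,s,44) for k,a,o,s in(("lid-x",0,-65,(-75,75)),("lid+x",0,65,(-75,75)),("lid-y",1,-80,(-60,60)),("lid+y",1,80,(-60,60)))})
```

```text
t 35.55 pos [458.5 360.  219.6] beta 79.65 zaxis [ 0.2071 -0.0395 -0.9775] F [ 0.9 -0.6 -1.1] open 14.8 gf 117.5 q7 0.24
shift mm [-3.4  1.5 -4.8] units [-0.0042  0.0018 -0.006 ]
yaw turn units -0.043
(41, 44) [(-11.75, 13.5), (-6.0, -22.0), (5.5, 32.5), (11.25, -10.7)]
(30, 38) []
(20, 28) [(-6.0, -10.3), (4.25, 20.3)]
(6, 14) [(-6.25, -7.7), (1.25, 16.7)]
(46, 56) [(-9.5, -56.1), (-6.75, 9.1), (-1.25, -6.7), (10.0, 29.2)]
ref grip
(41, 44) [(-11.5, 6.4), (-7.5, -20.4), (-4.0, -9.2), (8.25, 25.4), (14.0, -15.1), (16.25, 10.5)]
(30, 38) []
(20, 28) [(-3.0, -11.5), (7.0, 17.0)]
(6, 14) [(-2.0, -13.7), (6.0, 12.7)]
(46, 56) [(-8.75, -43.8), (-4.5, 11.3), (1.25, -9.5), (12.5, 32.4), (14.75, -7.6)]
{'lid-x': [(0.5, 6.4)], 'lid+x': [(0.5, -6.6), (6.75, 1.3)], 'lid-y': [(-1.0, 5.9)], 'lid+y': [(-1.0, -7.4), (5.25, 1.7)]}
```

>>> servo_tool(
  linear=[
    [-0.0028,0.0023,0.0006],
    [0,0,0],
    [0,0,0],
    [0,0,0],
  ],
  turn=[
    [0,0.25,0],
    [0,0.25,0],
    [0,0,0],
    [0,0,0],
  ],
  grip=[5,5,5,5],
)

```text
time: 36.1
eef_pos: [0.4613, 0.3616, 0.2193]
eef_rot: [0.07, 0.089, 0.994, -0.007]
force: [0.4, 0.2, -0.6]
opening: 0.0145
grip_force: 117.5
```

Run:
```python
from plan import *; from meas import *; from sty import *
p,_=frames('side',6);e=env.observe()["eef_pos"];go((461.1,361.4,140),80)
sty(p,e,e[2]*1e3-81.4)
c=p[:, :]; q=proj('side',e-[0,0,.0814])[0]; print(q); u,v=q.round().astype(int)
print(p.mean(2)[v-8:v+6,u-5:u+6].round(0).astype(int))
q=proj('side',[.4601,.36,.2105-.0814])[0];u,v=q.round().astype(int);print(q);print(np.load('s5.npz')['p'].mean(2)[v-8:v+6,u-5:u+6].round(0).astype(int))
```

```text
t 36.4 pos [460.6 361.9 219.7] beta 79.83 zaxis [ 0.1398 -0.0266 -0.9898] F [-0.  -0.7 -0.8] open 15.1 gf 117.5 q7 0.28
shift mm [10.8 -0.3 79. ] units [ 0.0135 -0.0004  0.0988]
yaw turn units -0.021
(41, 44) [(-7.25, -26.0), (-4.25, -8.3), (8.25, 29.6), (14.0, -18.3), (16.0, 8.9)]
(30, 38) [(9.5, -7.3), (13.75, 7.9)]
(20, 28) [(-3.0, -15.1), (7.0, 18.1)]
(6, 14) [(-2.0, -10.8), (6.0, 13.0)]
(46, 56) [(-8.5, -36.8), (-4.75, 8.6), (-0.75, -9.8), (12.5, 36.2)]
[277.79939172 300.53620666]
[[138 140 139 101 114 113 108 100 130 136 136]
 [137 140 141 109 111 112 108 104 127 137 137]
 [139 138 136 114 118 113 118 114 146 140 139]
 [138 138 140 137 111 100 112 115 144 141 138]
 [138 139 141 137 115 114 112 118 144 140 138]
 [136 136 138 137 109 114 114 116 142 138 138]
 [137 138 141 137 105 112 110 110 141 136 138]
 [141 141 140 142 136 121 114 116 141 138 138]
 [143 138 137 142 144 140 141 141 141 143 141]
 [141 139 142 141 138 139 137 140 142 143 141]
 [138 138 137 138 142 141 141 141 138 137 139]
 [138 138 140 138 138 140 140 138 138 140 142]
 [145 141 142 138 138 140 138 134 136 139 141]
 [142 141 139 139 139 139 138 136 135 138 140]]
[278.77154339 303.40297457]
[[136 138 127 102 112 113 111 100 135 139 137]
 [137 137 133 102 112 112 110  99 132 140 138]
 [137 139 136 109 112 114 109 102 128 136 137]
 [136 137 140 126 118 117 116 110 140 138 141]
 [136 141 142 139 109 105 114 119 138 137 137]
 [140 138 142 140 103 115 113 111 142 138 136]
 [137 138 141 140 112 113 113 112 145 140 138]
 [138 141 140 136 117 108 114 124 143 140 138]
 [137 137 137 143 138 116 113 120 138 138 138]
 [138 139 138 139 138 139 140 136 138 142 138]
 [140 141 136 138 140 136 136 135 139 138 138]
 [141 139 136 138 137 137 135 132 135 137 136]
 [140 138 138 136 136 137 140 139 142 140 138]
 [134 134 135 135 136 136 140 141 142 141 135]]
```

>>> servo_tool(
  linear=[
    [0.0012,-0.0005,0.0124],
    [0.0035,0,0.0247],
    [0.0035,0,0.0247],
    [0.0026,0,0.0185],
    [0.0009,0,0.0062],
    [0.0009,0,0.0062],
    [0.0009,0,0.0062],
    [0,0,0],
  ],
  turn=[
    [0,0,0],
    [0,0,0],
    [0,0,0],
    [0,0,0],
    [0,0,0],
    [0,0,0],
    [0,0,0],
    [0,0,0],
  ],
  grip=[5,5,5,5,5,5,5,5],
)

```text
time: 37.2
eef_pos: [0.4613, 0.3612, 0.1396]
eef_rot: [0.071, 0.089, 0.994, -0.007]
force: [0.7, -0.2, -0.5]
opening: 0.0142
grip_force: 117.5
```

Run:
```python
from plan import *
go((461.1,361.4,102.5),80)
```

```text
t 37.2 pos [461.3 361.2 139.6] beta 79.8 zaxis [ 0.1395 -0.0266 -0.9899] F [ 0.7 -0.2 -0.5] open 14.2 gf 117.5 q7 0.21
shift mm [ 5.5  0.2 36.7] units [0.0069 0.0003 0.0459]
yaw turn units -0.025
```

Now at the hole mouth; continue down slowly.

>>> servo_tool(
  linear=[
    [0.0009,0.0003,0.0062],
    [0.0009,0,0.0062],
    [0.0009,0,0.0062],
    [0,0,0],
  ],
  turn=[
    [0,0,0],
    [0,0,0],
    [0,0,0],
    [0,0,0],
  ],
  grip=[5,5,5,5],
)

```text
time: 37.6
eef_pos: [0.4611, 0.361, 0.1239]
eef_rot: [0.07, 0.089, 0.994, -0.008]
force: [0.8, -0.1, -0.7]
opening: 0.0145
grip_force: 117.5
```

>>> servo_tool(
  linear=[
    [0.0009,0,0.0062],
    [0.0009,0,0.0062],
    [0.0009,0,0.006],
    [0.0006,0,0.004],
    [0,0,0],
  ],
  turn=[
    [0,0,0],
    [0,0,0],
    [0,0,0],
    [0,0,0],
    [0,0,0],
  ],
  grip=[5,5,5,5,5],
)

```text
time: 38.1
eef_pos: [0.461, 0.3612, 0.106]
eef_rot: [0.07, 0.089, 0.994, -0.007]
force: [-0.1, 0.2, -0.4]
opening: 0.0149
grip_force: 117.5
```

>>> servo_tool(
  linear=[
    [0.0003,0,0.002],
    [0.0003,0,0.002],
    [0.0001,0,0.0008],
    [0,0,0],
  ],
  turn=[
    [0,0,0],
    [0,0,0],
    [0,0,0],
    [0,0,0],
  ],
  grip=[5,5,5,5],
)

```text
time: 38.5
eef_pos: [0.4612, 0.3614, 0.1027]
eef_rot: [0.071, 0.089, 0.994, -0.007]
force: [-0.3, 0.2, 0.0]
opening: 0.0144
grip_force: 117.5
```

>>> servo_tool(
  linear=[
    [0.0001,0,0.001],
    [0.0001,0,0.0006],
    [0,0,0],
  ],
  turn=[
    [0,0,0],
    [0,0,0],
    [0,0,0],
  ],
  grip=[5,5,5],
)

```text
time: 38.8
eef_pos: [0.4613, 0.3614, 0.1015]
eef_rot: [0.071, 0.089, 0.994, -0.007]
force: [0.5, 0.1, 0.1]
opening: 0.0147
grip_force: 117.5
```

>>> servo_tool(
  linear=[
    [0.0001,0,0.0008],
    [0,0,0],
  ],
  turn=[
    [0,0,0],
    [0,0,0],
  ],
  grip=[5,5],
)

```text
time: 39.0
eef_pos: [0.4613, 0.3615, 0.1013]
eef_rot: [0.071, 0.089, 0.993, -0.007]
force: [-0.4, -1.7, 3.5]
opening: 0.0146
grip_force: 118.4
```

>>> servo_tool(
  linear=[
    [0,0,0],
    [0,0,0],
    [0,0,0],
    [0,0,-0.01],
    [-0.003,0,-0.03],
    [-0.006,0,-0.05],
    [-0.006,0,-0.05],
    [0,0,0],
  ],
  turn=[
    [0,0,0],
    [0,0,0],
    [0,0,0],
    [0,0,0],
    [0,0,0],
    [0,0,0],
    [0,0,0],
    [0,0,0],
  ],
  grip=[40,40,40,40,40,40,40,40],
)

```text
time: 39.8
eef_pos: [0.4584, 0.3651, 0.2199]
eef_rot: [0.074, 0.088, 0.993, -0.004]
force: [-0.0, 0.4, -0.5]
opening: 0.0401
grip_force: 0.0
```

Run:
```python
from plan import *; from meas import *; from sty import *
go()
p,_=frames('side',4);t,_=frames('top',4);e0=np.array([.4611,.3614,0]);HS=((41,44),(46,56),(65,90))
sty(p,e0,20,HS);print('orig');sty(np.load('side1.npz')['p'],e0,20,HS)
f=lambda im:[(r,float(u.mean())) for r in (304,310,316,322,328) for u in [np.nonzero(im[r,262:295].max(1)<95)[0]+262] if len(u)]
print(f(p));print(f(np.load('side1.npz')['p']))
pan=(566.8,27.2,-4.0)
print({k:edge('top',t,pan,a,o,s,44) for k,a,o,s in(("lid-x",0,-65,(-75,75)),("lid+x",0,65,(-75,75)),("lid-y",1,-80,(-60,60)),("lid+y",1,80,(-60,60)))})
# anything else moved?
d=np.abs(p-np.load('side1.npz')['p']).max(2)>40; k,_,s,c=cv2.connectedComponentsWithStats(d.astype(np.uint8))
print([(s[i].tolist()) for i in range(1,k) if s[i,4]>25])
d=np.abs(t-np.load('top1.npz')['p']).max(2)>40; k,_,s,c=cv2.connectedComponentsWithStats(d.astype(np.uint8))
print([(s[i].tolist()) for i in range(1,k) if s[i,4]>25])
```

```text
t 39.8 pos [458.4 365.1 219.9] beta 79.85 zaxis [ 0.1464 -0.0205 -0.989 ] F [-0.   0.4 -0.5] open 40.1 gf 0.0 q7 0.27
(41, 44) [(-10.25, 13.5), (-7.75, -44.5), (8.75, 26.9)]
(46, 56) [(-7.75, -28.6), (11.5, 30.7)]
(65, 90) [(-8.25, -37.3), (12.5, 30.9)]
orig
(41, 44) [(-12.25, 11.6), (-9.75, -45.4), (8.75, 28.3), (13.0, -14.5), (15.25, 10.1)]
(46, 56) [(-9.75, -30.7), (11.25, 35.0)]
(65, 90) [(-10.25, -37.0), (10.75, 30.3)]
[(304, 281.0), (310, 279.5), (316, 280.0), (322, 280.5), (328, 280.5)]
[(304, 278.14285714285717), (310, 278.5), (316, 279.0), (322, 280.0), (328, 280.0)]
{'lid-x': [(0.5, 6.3)], 'lid+x': [(0.5, -6.7), (6.5, 1.3)], 'lid-y': [(-1.0, 6.0)], 'lid+y': [(-1.0, -7.4), (5.25, 1.6)]}
[[240, 0, 355, 286, 28347], [355, 68, 22, 24, 208], [553, 130, 19, 48, 91], [496, 137, 11, 41, 106], [347, 181, 47, 30, 847], [494, 181, 33, 75, 1181], [524, 199, 4, 24, 42], [562, 216, 24, 34, 189], [278, 301, 10, 28, 49], [273, 304, 9, 29, 46]]
[[304, 190, 60, 49, 2602], [433, 218, 75, 70, 2920], [124, 230, 236, 152, 3289], [126, 238, 42, 26, 380], [113, 249, 7, 12, 37], [114, 250, 28, 33, 589], [138, 262, 146, 99, 2966], [107, 278, 43, 27, 381], [580, 308, 60, 57, 1606], [289, 352, 63, 40, 768], [390, 365, 250, 109, 8061], [410, 380, 5, 13, 44], [392, 393, 15, 25, 106], [320, 394, 21, 17, 112], [374, 401, 8, 9, 42], [333, 405, 53, 56, 1140], [628, 404, 12, 16, 88], [382, 413, 14, 24, 205], [312, 422, 30, 29, 253], [347, 429, 16, 11, 120], [331, 439, 11, 20, 146], [432, 458, 31, 21, 334], [352, 464, 15, 4, 38], [372, 465, 12, 15, 71], [487, 470, 10, 10, 42], [446, 472, 27, 8, 122], [323, 474, 8, 6, 30]]
```

```bash
python3 -c "
from bench import job_done
print(job_done())"
```

```text
the job is handed in; nothing more can be done
None
```

I handed the job in at about 40 s: the lid is in the recess, the seam is traced to the oblong stud, and the stylus is back in its stand. On the short side the stylus tilted in the grip, so I stopped twice to straighten it. The tip may have lifted up to about 1 mm there, and I re-traced only the last of those spots (about 9 mm).

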